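Pin the register bar of a printing jig to its hinge bracket

ROBOT

A 6-joint arm with a two-finger parallel gripper is mounted at the origin on a cart in front of the work surface, level with it; the furniture and walls round the work are solid. World frame = base frame: x ahead of the robot, y to its left, z up, the work surface at z = 0. Lengths are in m, angles in degrees, forces in N, time in s.
With the tool pointing down it reaches from about 0.35 to 0.875 m from the base axis. Payload 4.2 kg.
Tool frame: the origin (TCP) lies between the finger pads; the fingertips stand 17 mm ahead of it and the grasp point (between the pads) lies 2 mm behind it; z points along the fingers, y is the direction in which the jaws open and shut (so a half turn about z gives the same grasp; the last joint's range is limited). The gripper opens to 87 mm and grips with 3 to 60 N. Pads are 19 mm wide; open, the fingers measure 117 mm over their backs; the gripper's body (75 mm by 190 mm) begins 51 mm behind the grasp point.
Start: joints at [86.608, 22.042, 0.453, 0, -68.411, -14.817], TCP at [0.195, 0.594, 0.24] pointing down, gripper open.
Joint ranges: [-179.83, 179.83], [-69.29, 118.12], [-61.27, 80.66], [-181.25, 117.63], [-171.15, -9.14], [-177.46, 177.46]. Speed limits (degrees/s): [159.86, 159.86, 180, 180, 180, 180].

INTERFACE

Orientations are given as a 3x3 rotation matrix whose columns are the frame's x, y, z axes.
In Python, from station import r gives the robot as it stands.
- The arm moves only by the shell command python3 -m creep 'ROWS'. ROWS is JSON, a list of rows, each a list of 7 numbers: the opening, from 0 (shut) to 1 (fully open), then the shift along the tool's x, y, z scaled (see below), then the turn, a rotation vector about the tool's x, y, z scaled (see below). A call has 1 to 5 rows; each row is the pose to reach, as a shift and turn from the pose measured when the call began, along the tool's axes at that moment, turning the shorter way round; what a row does not reach only later rows make up. The controller multiplies each number of a shift by 300 mm and each number of a turn by 180 degrees. A row lasts 1/12 s, in which the tool goes at most 41.7 mm and 7.16 degrees, less where a joint would pass 70% of its speed; a pose out of reach is approached as far as the arm can. A call with a number of a shift or a turn outside -1 to 1 is refused whole. A call with a gripper value outside its range is refused whole. The fingers move at their own pace and stop on an object; the grip force is fixed at half the most. Time passes only in rows, so rows that repeat a pose let the fingers close. It gives the time, the measured TCP pose, the force and the opening at its end, in the units of the state.
- r.sense(): the state, without advancing time (a new reading comes with each control period).
- r.capture(name): name is "scene" or "top"; returns the picture (400x640x3 uint8, blue, green, red); there is no depth.
- r.camera_model(name): a dict with "mtx" (3x3 intrinsics, pixels), "R" (3x3) and "t" (3): a world point X has camera coordinates R X + t. Camera axes: x right, y down, z forward; pixel columns grow to the right and rows downward; lengths in m; the calibration is good to about 2 mm. A picture is of the moment at which its call begins. camera_model takes no time and is no camera call.
- r.finish_job(): hands the job in, once; it reports no verdict.
Trained networks look in the newest picture that a camera, given by its name, has taken for a name from the list of things; names that differ only in an ending like _2 or _b are one class to them, and where a whole thing is asked for, a point or a joint stands for the part that bears it (a point fixed in the world has none). Each returns a list of dicts, best first, with "score" (0 to 1); they miss things now and then, are a little off and sometimes report something else, mostly with a low value. They report only what shows in the picture. A call takes as long as a camera call.
- r.recognise(camera, target): "rect" ([left, top, right, bottom] as shares, 0 to 1, of the picture: columns of its width, rows of its height, round what is visible of it).
- r.outline_of(camera, target): "pixels" (400x640 bool, what is visible of it) and "rect" ([left, top, right, bottom] as shares, 0 to 1, of the picture: columns of its width, rows of its height, round what is visible of it).
The state is a dict: "time_s": time; "joints": joint angles; "joint_velocities": joint speeds; "effort": joint torques, N m; "tcp_pos": TCP position; "ee_rot": TCP orientation; "wrist_force": force on the tool from outside, world axes, zero at the start; "moment": the same for the moment, N m; "gripper_width": opening from 0.0 (shut) to 1.0 (fully open).
Only numpy, scipy, OpenCV 4.12 (cv2) and the standard library are available. Lean on these libraries where they do the work, as an engineer would, in place of code of your own. Each camera call takes 0.05 s, during which the arm holds its last target.

TASK

Push the register bar by its wooden handle along the bed of the jig until its knuckle is fully home in the hinge bracket, in line with the knuckles above and below. Then take the red-handled hinge pin from its stand and push it down through the knuckles, against the stiff plug, until its collar sits flush on the bracket, and let go. Go gently, by feel: bear on the bracket with no more than about 15 N when seating the bar and 30 N when pressing the pin, and leave the two printing blocks and the thread spool where they are.

Things in the scene. Friction and masses are not known exactly. Their poses are not given: they have to be found in the camera images.
- jig: Jig fixed to the table. Plywood board x -120 to +142, y +-60, 12 mm thick; on it a wooden bed x -110 to +60, y +-45 mm, flat top 40 mm above the table. Origin on the table under the board; x points along the bed to the dark steel hinge bracket at its +x end, z up.
- hinge_base: Steel foot plate (78 x 88 mm, 2 mm thick) fixed on the board, on which the hinge bracket is clamped. Origin on its underside at jig x +90, y 0, 12 mm above the table, under the middle of the slot range; axes as the jig.
- bore_nominal (a point): Top face of the bracket's upper knuckle (z 66.5 mm), mid slot range: jig x +90, y 0; jig's axes. The bracket is clamped in slots: its true bore has y 0 but is anywhere within +-12 mm of this along jig x, not measured; the seated bar shows it. It holds fast under allowed forces. Knuckle: outer diameter 26, 12 mm thick, bore 12 mm.
- gap_nominal (a point): As bore_nominal, but at z 46 mm, mid-height of the bracket's gap (z 39 to 54.5 mm, open toward jig -x) between upper knuckle and lower block (top 1 mm below bed top). At its back a 90 degree V stops the bar's round knuckle and centres it on the bore. Block 50 mm wide across, from 16 mm before to 34 mm behind the bore.
- plug_nominal (a point): As bore_nominal, but at z 30 mm in the lower bore (diameter 12 mm), where a friction-held white nylon plug sits, top at z 26 to 30 mm at the start. The pin's tip must push it down with about 6 N over the last 5 to 10 mm of its way; the tip ends at z 20.5 mm. The plug does not spring back.
- bar_eye (a point): Centre of the bore (12 mm, upright) of the register bar's round knuckle (outer diameter 26 mm), half-way up its 12 mm thickness: z 46 mm as it lies on the bed. Loose aluminium bar 22 mm wide, about 0.45 kg, tail 131 mm behind the eye. x points from handle to knuckle and on, z up. At the start 40 to 60 mm short of bore_nominal.
- bar_handle (a point): Grip point on the register bar's upright wooden handle: a waist 37 mm long along the bar and 16 mm wide across it between two end cheeks (9 mm long, 28 mm wide), all 46 mm high above the bar top. The point is on its centre line, 17 mm below its top, 29 mm above the bar top, 85 mm behind the eye. Same axes as the eye.
- pin_grip (a point): Middle of the hinge pin's round red grip (diameter 16, 40 mm long). Below it a steel collar (diameter 19, 4 mm thick), then the shaft (diameter 10, 46 mm long); the tip is 70 mm below this point and tapers to 6 mm over the last 4 mm. 80 g. z points from tip to grip.
- pin_collar (a point): Centre of the underside of the pin's collar, 24 mm below the grip middle and 46 mm above the tip; lies on the upper knuckle's top face when the pin is home.
- stand: Dark wooden stand fixed to the table, 70 x 50 x 36 mm, origin at the centre of its underside. The pin stands upright in a hole in its middle, diameter 11.2 mm, 24 mm deep, so the pin's tip is 12 mm above the table.
- block_round: Round printing block, diameter 66 mm, 36 mm high, origin at the centre of its underside; stays where it is.
- block_tiny: Small wooden printing block, 46 x 28 x 34 mm, origin at the centre of its underside; stays where it is.
- thread_spool: Spool of black thread, diameter 30 mm, 42 mm high, origin at the centre of its underside; stays where it is.
- register_bar: The whole register bar (see bar_eye): origin on the axis of its knuckle's bore, on the underside, 6 mm below bar_eye; same axes.
- pin: The whole hinge pin (see pin_grip): origin at the centre of its tip, z up to the grip.

How it is judged:
By the outcome, as a careful person would: the job done as asked, in the order asked, and still so for the second after the job is handed in, with the robot touching nothing.
It also fails if it takes over 67 s, if anything falls off the work surface, if the arm or the gripper's body presses on something with over 40 N, if the wrist force passes 120 N, or if a joint passes its speed limit or range.

## Working session

There is one attempt and no reset: what is moved stays moved. The work goes in short steps, Python scripts to look and compute and a shell command to move; the robot and the scene stay as the last step left them, time stands still between calls to the robot, and variables do not carry over. Pictures are saved under pics/ and viewed, and the job is handed in when it is done.

```bash
ls; mkdir -p pics; python3 - <<'E'
from station import r
import cv2,numpy as np
np.set_printoptions(precision=4,suppress=True)
s=r.sense();print(s)
for c in("scene","top"):
    im=r.capture(c);cv2.imwrite(f"pics/{c}0.png",im)
    m=r.camera_model(c);print(c,m)
    for t in ["jig","hinge_base","register_bar","bar_handle","pin","stand","block_round","block_tiny","thread_spool"]:
        pass
print(r.sense()["time_s"])
E
```

```text
pics
{'time_s': 0.0, 'joints': array([ 86.6096,  22.0918,   0.3779,  -0.0285, -68.4131, -14.8173]), 'joint_velocities': array([-0.0434,  0.0351, -0.0645, -0.0927, -0.1008, -0.0128]), 'effort': array([  0.0001, -39.0668,  18.7405,   4.2197,   0.0109,  -0.0002]), 'tcp_pos': array([0.1951, 0.5932, 0.2384]), 'ee_rot': array([[ 0.9499, -0.3126, -0.0006],
       [-0.3126, -0.9499, -0.0022],
       [ 0.0001,  0.0023, -1.    ]]), 'wrist_force': array([-0.317 , -0.0285, -0.1525]), 'moment': array([ 0.0055, -0.0089,  0.0155]), 'gripper_width': 0.9991693180780766}
scene {'mtx': array([[466.4692,   0.    , 321.018 ],
       [  0.    , 466.4692, 201.1829],
       [  0.    ,   0.    ,   1.    ]]), 'R': array([[ 0.7908, -0.6116, -0.0246],
       [-0.3515, -0.4209, -0.8363],
       [ 0.5011,  0.6699, -0.5478]]), 't': array([-0.3211,  0.3274,  0.5876])}
top {'mtx': array([[366.1168,   0.    , 317.5445],
       [  0.    , 366.1168, 202.2552],
       [  0.    ,   0.    ,   1.    ]]), 'R': array([[ 0.017 , -0.9999,  0.0008],
       [-0.9833, -0.0169, -0.1815],
       [ 0.1815,  0.0023, -0.9834]]), 't': array([0.178 , 0.555 , 0.8215])}
0.1
```

View pics/scene0.png

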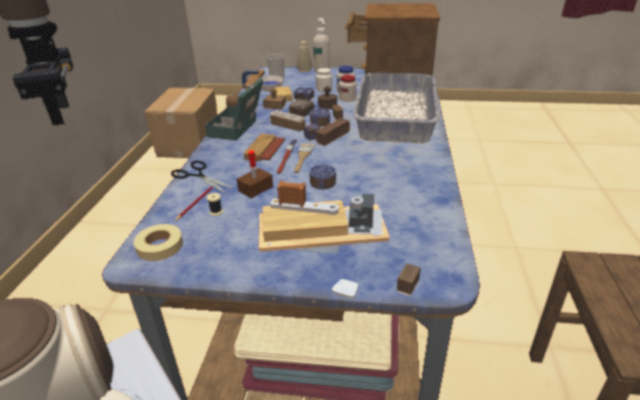

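View pics/top0.png

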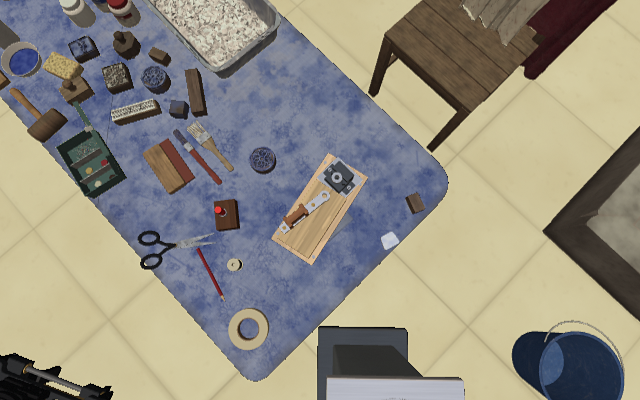

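```bash
cat > h.py <<'E'
from station import r
import cv2,numpy as np
np.set_printoptions(precision=4,suppress=True)
def proj(c,X):
    m=r.camera_model(c);p=np.atleast_2d(X)@m["R"].T+m["t"];q=p@m["mtx"].T;return q[:,:2]/q[:,2:]
def ray(c,uv,z):
    m=r.camera_model(c);d=np.linalg.inv(m["mtx"])@np.array([uv[0],uv[1],1.]);d=m["R"].T@d;o=-m["R"].T@m["t"]
    return o+d*(z-o[2])/d[2]
E
python3 - <<'E'
from h import *
out={}
for c in("scene","top"):
    r.capture(c)
    for t in ["jig","hinge_base","register_bar","pin","stand","thread_spool"]+(["block_round","block_tiny"] if c=="top" else []):
        o=r.outline_of(c,t)
        for k in o[:2]:
            ys,xs=np.nonzero(k["pixels"]);
            if len(xs)==0: continue
            rc=np.array(k["rect"])*[640,400,640,400]
            print(c,t,round(k["score"],2),"n",len(xs),"cen",xs.mean().round(1),ys.mean().round(1),"rect",rc.round(0))
        if o: out[c+"_"+t]=o[0]["pixels"]
np.savez("masks0.npz",**out)
print(r.sense()["time_s"])
im=cv2.imread("pics/top0.png");cv2.imwrite("pics/top0c.png",cv2.resize(im[130:290,190:390],None,fx=4,fy=4,interpolation=cv2.INTER_CUBIC)[:600])
im=cv2.imread("pics/scene0.png");cv2.imwrite("pics/scene0c.png",cv2.resize(im[140:260,200:400],None,fx=4,fy=4,interpolation=cv2.INTER_CUBIC))
E
```

```text
scene jig 0.57 n 3711 cen 308.7 229.8 rect [261. 202. 390. 254.]
scene hinge_base 0.68 n 1165 cen 364.2 216.6 rect [346. 198. 381. 236.]
scene register_bar 0.77 n 1184 cen 299.4 199.8 rect [272. 182. 336. 213.]
scene pin 0.75 n 194 cen 252.8 162.8 rect [250. 151. 258. 180.]
scene stand 0.64 n 793 cen 255.0 183.0 rect [238. 167. 274. 199.]
scene thread_spool 0.73 n 263 cen 215.1 204.7 rect [206. 198. 225. 217.]
top jig 0.79 n 3406 cen 316.4 216.9 rect [275. 151. 368. 264.]
top hinge_base 0.62 n 953 cen 339.9 177.7 rect [317. 159. 362. 197.]
top register_bar 0.78 n 588 cen 304.3 210.7 rect [281. 192. 332. 232.]
top stand 0.94 n 667 cen 227.0 214.8 rect [215. 195. 241. 231.]
top stand 0.75 n 589 cen 262.2 160.0 rect [248. 148. 276. 175.]
top thread_spool 0.55 n 158 cen 234.6 264.6 rect [227. 258. 246. 272.]
top block_round 0.91 n 609 cen 262.2 160.3 rect [248. 148. 278. 176.]
top block_round 0.69 n 656 cen 303.1 211.7 rect [281. 189. 330. 229.]
top block_tiny 0.55 n 253 cen 414.3 203.4 rect [407. 192. 427. 213.]
0.9
```

```bash
ls pics
```

```text
scene0.png
scene0c.png
top0.png
top0c.png
```

View pics/top0c.png

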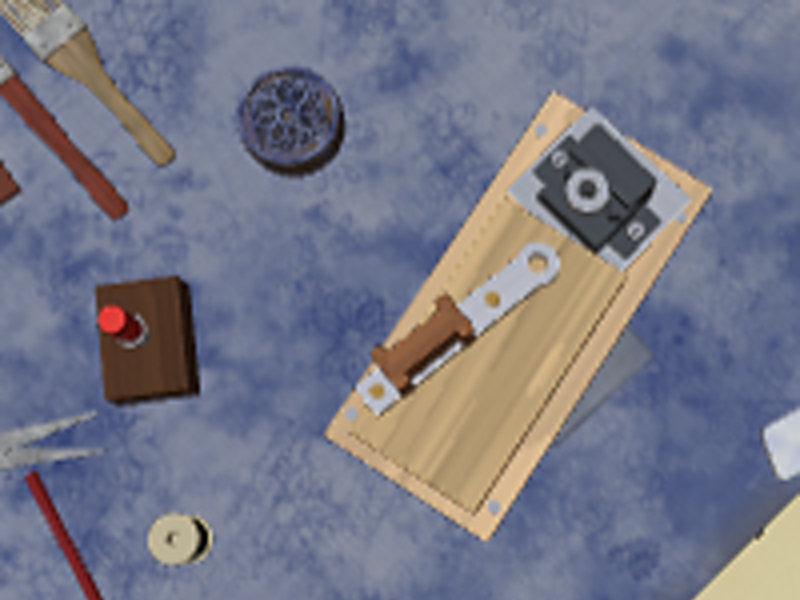

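View pics/scene0c.png

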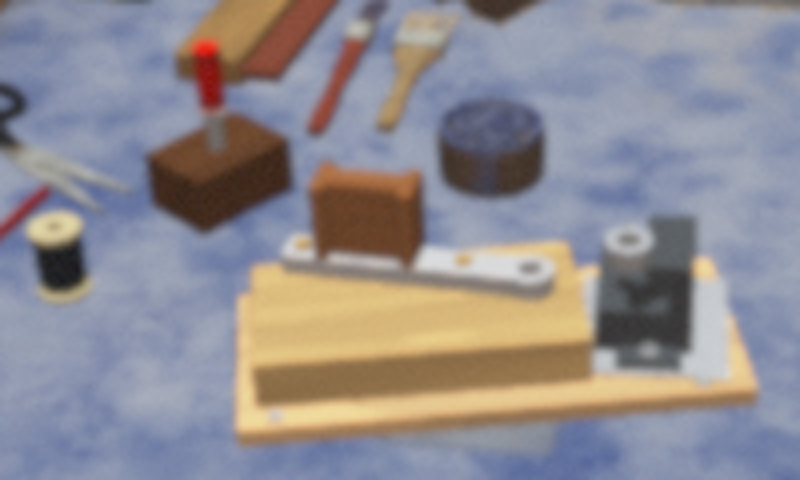

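```bash
cat >> h.py <<'E'
def tc(u,v): return np.array([190+(u+.5)/4-.5,130+(v+.5)/4-.5])
def sc(u,v): return np.array([200+(u+.5)/4-.5,140+(v+.5)/4-.5])
E
python3 - <<'E'
from h import *
P=lambda u,v,z: ray("top",tc(u,v),z)
S=lambda u,v,z: ray("scene",sc(u,v),z)
c=np.array([P(557,92,.012),P(712,188,.012),P(487,540,.012),P(325,435,.012)])[:,:2]
m=np.array([[.142,.06],[.142,-.06],[-.12,-.06],[-.12,.06]])
mc=m.mean(0);cc=c.mean(0)
A=sum(np.outer(a-mc,b-cc) for a,b in zip(m,c))
th=np.arctan2(A[0,1]-A[1,0],A[0,0]+A[1,1]);R=np.array([[np.cos(th),-np.sin(th)],[np.sin(th),np.cos(th)]])
o=cc-R@mc;print("jig",o,np.degrees(th),"res",(c-(m@R.T+o)))
sj=np.array([S(755,395,.012),S(240,435,.012)]);print("scene corners -y +x, -y -x",sj[:,:2],"model",m[[1,2]]@R.T+o)
def j(X): return R.T@(X[:2]-o)
for n,a,b in (("ring z66.5",P(587,189,.0665),S(630,239,.0665)),("eye z52",P(539,261,.052),S(532,268,.052)),("tailhole",P(377,391,.052),S(301,245,.052)),("midhole",P(493,299,.052),S(464,260,.052)),
   ("pintop z102",P(112,318,.102),S(206,48,.102)),("spool top",P(172,539,.042),S(55,228,.042)),("handle top",P(424,343,.098),S(368,178,.098))):
    print(n,"top",a[:2],"scene",b[:2],"jig",j(a),j(b))
print("stand top",[P(u,v,.036)[:2] for u,v in((96,286),(180,277),(187,392),(107,403))])
print("round",P(290,112,.036)[:2], "tiny",ray("top",(414,201),.034))
np.savez("jig.npz",o=o,R=R)
E
```

```text
jig [0.5377 0.1866] -31.987027865858533 res [[-0.0016 -0.0015]
 [ 0.0005  0.0019]
 [ 0.0015  0.0006]
 [-0.0005 -0.0009]]
scene corners -y +x, -y -x [[0.6216 0.0583]
 [0.4053 0.1955]] model [[0.6264 0.0605]
 [0.4041 0.1993]]
ring z66.5 top [0.6108 0.1438] scene [0.6122 0.1432] jig [0.0847 0.0025] [0.0862 0.0026]
eye z52 top [0.5698 0.1714] scene [0.5705 0.1714] jig [0.0353 0.0042] [0.0358 0.0045]
tailhole top [0.4903 0.2655] scene [0.4906 0.2663] jig [-0.082   0.0418] [-0.0822  0.0427]
midhole top [0.5463 0.1984] scene [0.5481 0.1998] jig [0.001  0.0146] [0.0018 0.0167]
pintop z102 top [0.523 0.41 ] scene [0.5226 0.408 ] jig [-0.1309  0.1817] [-0.1301  0.1798]
spool top top [0.4027 0.383 ] scene [0.4037 0.3809] jig [-0.2186  0.0951] [-0.2166  0.0939]
handle top top [0.5124 0.2358] scene [0.5153 0.2352] jig [-0.0475  0.0284] [-0.0447  0.0294]
stand top [array([0.553 , 0.4394]), array([0.5594, 0.3888]), array([0.4895, 0.3806]), array([0.4821, 0.4279])]
round [0.6647 0.3267] tiny [ 0.5621 -0.0469  0.034 ]
```

```bash
cat >> h.py <<'E'
from scipy.spatial.transform import Rotation as Ro
def go(pos,yaw):
    """print scaled shift/turn from the present pose to tool-down pose; yaw = world angle of tool x (deg)"""
    s=r.sense();a=np.radians(yaw)
    T=np.array([[np.cos(a),np.sin(a),0],[np.sin(a),-np.cos(a),0],[0,0,-1]])
    d=s["ee_rot"].T@(np.array(pos)-s["tcp_pos"])/.3
    w=Ro.from_matrix(s["ee_rot"].T@T).as_rotvec()/np.pi
    print("t",round(s["time_s"],2),"tcp",s["tcp_pos"],"yaw",np.degrees(np.arctan2(s["ee_rot"][1,0],s["ee_rot"][0,0])).round(2),"F",s["wrist_force"],"w",round(s["gripper_width"],3))
    print("shift",d,"turn",w,"| dist mm",np.linalg.norm(d)*300,"deg",np.linalg.norm(w)*180)
E
python3 -c "
from h import *
go([.5145,.236,.22],-49.7)"
```

```text
t 0.9 tcp [0.1953 0.5937 0.2396] yaw -18.21 F [-1.1093  0.259  -0.1701] w 1.004
shift [1.3834 0.8    0.0653] turn [-0.      0.      0.1749] | dist mm 479.8071205191634 deg 31.487571428511306
```

```bash
python3 -m creep '[[1,0.69,0.4,0.03,0,0,0.1],[1,0.69,0.4,0.03,0,0,0.1],[1,0.69,0.4,0.03,0,0,0.1],[1,0.69,0.4,0.03,0,0,0.1],[1,0.69,0.4,0.03,0,0,0.1]]'; python3 -c "
from h import *
go([.5145,.236,.18],-49.7)"
```

```text
time_s: 1.32
tcp_pos: [0.3346, 0.4367, 0.2319]
ee_rot: [[0.807, -0.59, 0.0], [-0.59, -0.807, 0.0], [-0.0, -0.001, -1.0]]
wrist_force: [0.5, 0.2, -0.4]
gripper_width: 1.002
t 1.32 tcp [0.3346 0.4367 0.2319] yaw -36.17 F [ 0.5421  0.16   -0.3548] w 1.002
shift [0.879  0.1863 0.1729] turn [-0.0002  0.      0.0752] | dist mm 274.5055861379902 deg 13.532171075337148
```

```bash
python3 -m creep '[[1,0.88,0.186,0.17,0,0,0.075],[1,0.88,0.186,0.17,0,0,0.075],[1,0.88,0.186,0.17,0,0,0.075],[1,0.88,0.186,0.17,0,0,0.075],[1,0.88,0.186,0.17,0,0,0.075]]';  python3 -m creep '[[1,0.2,0.04,0.05,0,0,0],[1,0.3,0.06,0.07,0,0,0]]';python3 -c "
from h import *
go([.5145,.236,.15],-49.7)
for c in ('top','scene'):
    im=r.capture(c);cv2.imwrite(f'pics/{c}1.png',im)
    o=im[130:280,190:390] if c=='top' else im[140:260,200:400]
    cv2.imwrite(f'pics/{c}1c.png',cv2.resize(o,None,fx=4,fy=4,interpolation=cv2.INTER_CUBIC))
"
```

```text
time_s: 1.73
tcp_pos: [0.4713, 0.284, 0.1935]
ee_rot: [[0.648, -0.762, 0.001], [-0.762, -0.648, 0.001], [-0.0, -0.001, -1.0]]
wrist_force: [-0.6, 0.6, -0.5]
gripper_width: 0.997
time_s: 1.9
tcp_pos: [0.5109, 0.213, 0.1748]
ee_rot: [[0.648, -0.762, 0.001], [-0.762, -0.648, 0.001], [-0.0, -0.002, -1.0]]
wrist_force: [1.1, 0.8, -0.5]
gripper_width: 0.999
t 1.9 tcp [0.5109 0.213  0.1748] yaw -49.64 F [ 1.0524  0.8296 -0.4806] w 0.999
shift [-0.0506 -0.0584  0.0827] turn [-0.0006  0.      0.0003] | dist mm 33.9715508329558 deg 0.13234385100471563
```

```bash
python3 -m creep '[[1,-0.05,-0.058,0.06,0,0,0],[1,-0.05,-0.058,0.083,0,0,0],[1,-0.05,-0.058,0.083,0,0,0]]';python3 -c "
from h import *
go([.5145,.236,.079],-49.7)
for c in ('top','scene'):
    im=r.capture(c);cv2.imwrite(f'pics/{c}2.png',im)
    o=im[130:280,190:390] if c=='top' else im[140:260,200:400]
    cv2.imwrite(f'pics/{c}2c.png',cv2.resize(o,None,fx=4,fy=4,interpolation=cv2.INTER_CUBIC))
"
```

```text
time_s: 2.25
tcp_pos: [0.5134, 0.2321, 0.1464]
ee_rot: [[0.642, -0.766, -0.006], [-0.766, -0.642, -0.004], [-0.001, 0.007, -1.0]]
wrist_force: [-0.1, -0.3, 0.1]
gripper_width: 1.001
t 2.25 tcp [0.5134 0.2321 0.1464] yaw -50.04 F [-0.124  -0.2564  0.1109] w 1.001
shift [-0.0073 -0.0126  0.2245] turn [ 0.0022  0.0003 -0.0019] | dist mm 67.49724723106478 deg 0.522500629620118
```

View pics/scene2c.png

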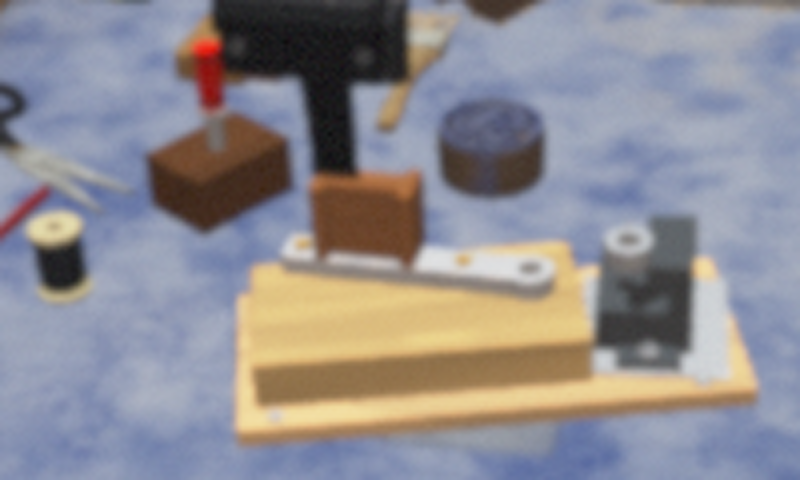

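View pics/top2c.png

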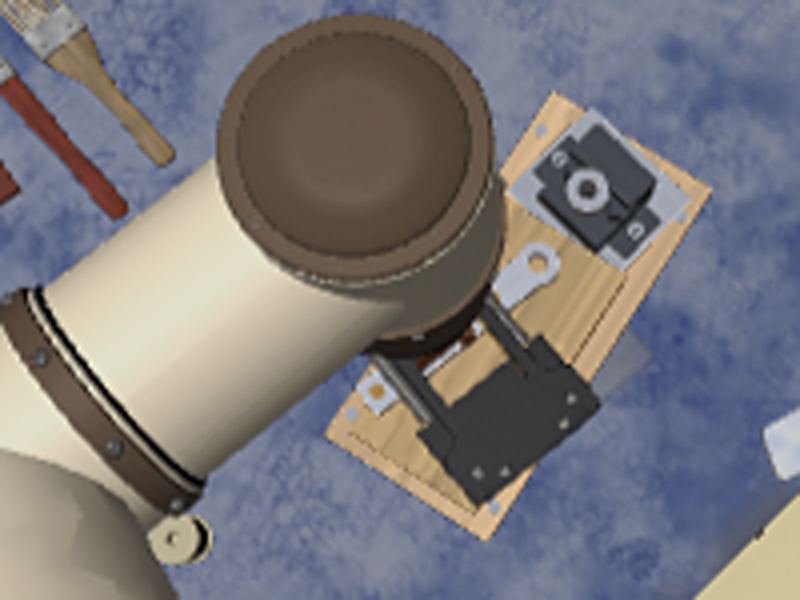

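```bash
python3 -m creep '[[1,-0.007,-0.013,0.08,0.002,0,-0.002],[1,-0.007,-0.013,0.16,0.002,0,-0.002],[1,-0.007,-0.013,0.2,0.002,0,-0.002],[1,-0.007,-0.013,0.222,0.002,0,-0.002],[1,-0.007,-0.013,0.222,0.002,0,-0.002]]';python3 -c "
from h import *
go([.5145,.236,.079],-49.7)
im=r.capture('scene')
o=im[140:260,200:400]
cv2.imwrite('pics/scene3c.png',cv2.resize(o,None,fx=4,fy=4,interpolation=cv2.INTER_CUBIC))
"
```

```text
time_s: 2.77
tcp_pos: [0.515, 0.2364, 0.0812]
ee_rot: [[0.648, -0.761, 0.001], [-0.761, -0.648, 0.001], [-0.0, -0.001, -1.0]]
wrist_force: [0.4, -0.3, -0.0]
gripper_width: 1.0
t 2.77 tcp [0.515  0.2364 0.0812] yaw -49.6 F [ 0.4297 -0.318  -0.017 ] w 1.0
shift [0.     0.0022 0.0073] turn [-0.0004  0.      0.0006] | dist mm 2.2851059239227927 deg 0.12293568707491953
```

View pics/scene3c.png

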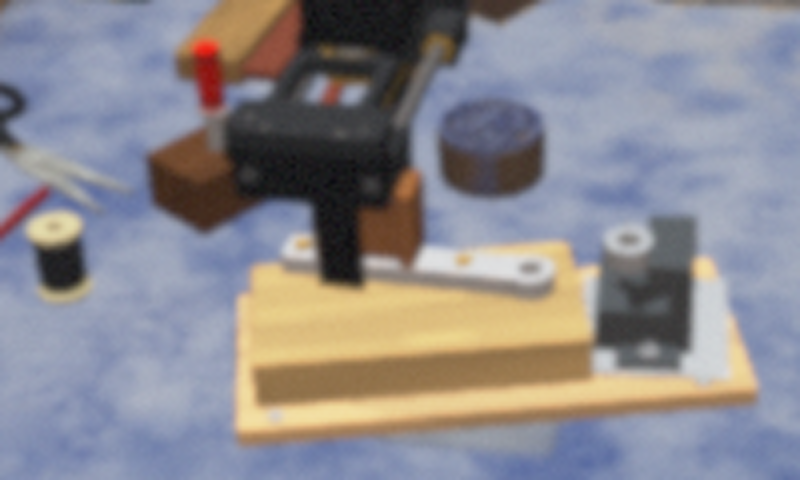

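```bash
python3 -m creep '[[0,0,0,0.003,0,0,0],[0,0,0,0.003,0,0,0],[0,0,0,0.003,0,0,0],[0,0,0,0.003,0,0,0],[0,0,0,0.003,0,0,0]]';python3 -m creep '[[0,0,0,0,0,0,0],[0,0,0,0,0,0,0],[0,0,0,0,0,0,0]]'; python3 -c "
from h import *
go([.5145,.236,.079],-49.7)
im=r.capture('scene')
o=im[140:260,200:400]
cv2.imwrite('pics/scene4c.png',cv2.resize(o,None,fx=4,fy=4,interpolation=cv2.INTER_CUBIC))
im=r.capture('top');o=im[130:280,190:390]
cv2.imwrite('pics/top4c.png',cv2.resize(o,None,fx=4,fy=4,interpolation=cv2.INTER_CUBIC))
"
```

```text
time_s: 3.23
tcp_pos: [0.5159, 0.237, 0.0819]
ee_rot: [[0.648, -0.761, 0.003], [-0.761, -0.648, 0.003], [0.0, -0.004, -1.0]]
wrist_force: [-0.6, -0.4, 0.3]
gripper_width: 0.707
time_s: 3.48
tcp_pos: [0.516, 0.237, 0.082]
ee_rot: [[0.648, -0.761, 0.004], [-0.761, -0.648, 0.003], [0.0, -0.004, -1.0]]
wrist_force: [-0.1, -0.3, -0.6]
gripper_width: 0.478
t 3.48 tcp [0.516 0.237 0.082] yaw -49.58 F [-0.1492 -0.2962 -0.5731] w 0.478
shift [-0.0007  0.0058  0.0099] turn [-0.0014 -0.0001  0.0006] | dist mm 3.444366017546154 deg 0.2743550327383419
```

View pics/scene4c.png

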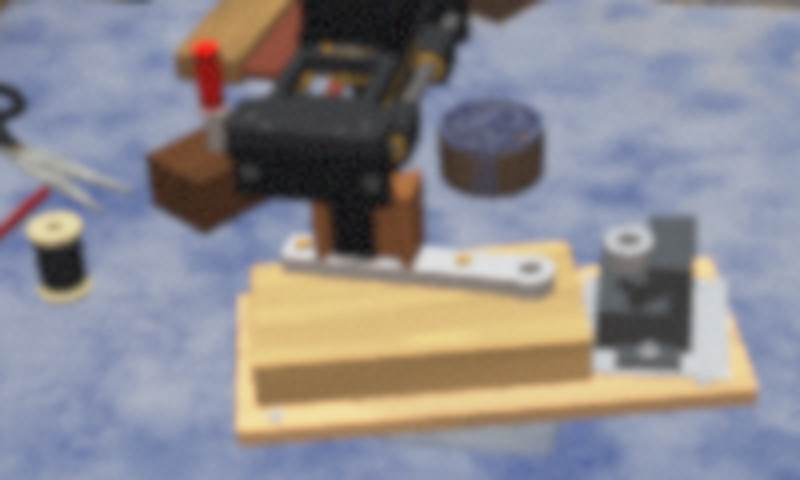

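View pics/top4c.png

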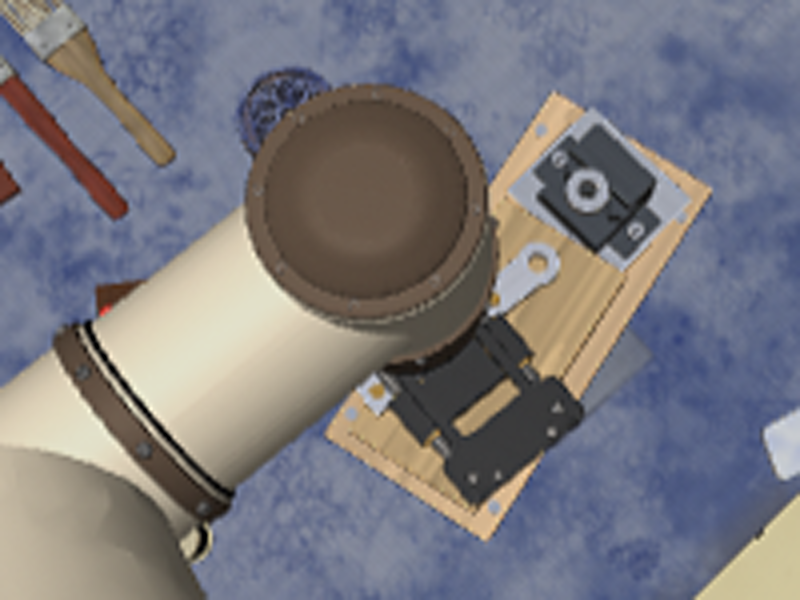

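```bash
python3 -m creep '[[0,0,0,0.003,0,0,0],[0,0,0,0.003,0,0,0],[0,0,0,0.003,0,0,0],[0,0,0,0.003,0,0,0],[0,0,0,0.003,0,0,0]]';python3 -m creep '[[0,0,0,0,0,0,0],[0,0,0,0,0,0,0]]'; python3 -c "
from h import *
go([.5145,.236,.079],-49.7)
d=np.load('jig.npz');print(d['R'].T@(r.sense()['tcp_pos'][:2]-d['o']))
"
```

```text
time_s: 4.0
tcp_pos: [0.5156, 0.2367, 0.0808]
ee_rot: [[0.648, -0.761, 0.003], [-0.761, -0.648, 0.002], [0.0, -0.003, -1.0]]
wrist_force: [-0.1, -0.1, -0.6]
gripper_width: 0.179
time_s: 4.17
tcp_pos: [0.5156, 0.2367, 0.0807]
ee_rot: [[0.648, -0.761, 0.003], [-0.761, -0.648, 0.002], [0.0, -0.003, -1.0]]
wrist_force: [-1.0, -0.5, 0.1]
gripper_width: 0.18
t 4.17 tcp [0.5156 0.2367 0.0807] yaw -49.59 F [-1.0247 -0.5218  0.1429] w 0.18
shift [-0.0006  0.0042  0.0058] turn [-0.001  -0.0001  0.0006] | dist mm 2.159544289855453 deg 0.211791655079815
[-0.0453  0.0308]
```

```bash
python3 -c "
from h import *
go([.5140,.2044,.0808],-32)"
```

```text
t 4.17 tcp [0.5156 0.2367 0.0807] yaw -49.59 F [-1.0247 -0.5218  0.1429] w 0.18
shift [ 0.0785  0.0738 -0.0004] turn [-0.001  -0.0002 -0.0977] | dist mm 32.3163427288261 deg 17.59119023799711
```

```bash
python3 -m creep '[[0,0.015,0.015,0,0,0,-0.02],[0,0.031,0.03,0,0,0,-0.039],[0,0.047,0.045,0,0,0,-0.059],[0,0.063,0.06,0,0,0,-0.078],[0,0.0785,0.074,0,0,0,-0.0977]]';python3 -m creep '[[0,0,0,0,0,0,0],[0,0,0,0,0,0,0]]'; python3 -c "
from h import *
go([.5140,.2044,.0808],-32)
im=r.capture('scene')
o=im[140:260,200:400]
cv2.imwrite('pics/scene5c.png',cv2.resize(o,None,fx=4,fy=4,interpolation=cv2.INTER_CUBIC))
im=r.capture('top');o=im[130:280,190:390]
cv2.imwrite('pics/top5c.png',cv2.resize(o,None,fx=4,fy=4,interpolation=cv2.INTER_CUBIC))
"
```

```text
time_s: 4.58
tcp_pos: [0.5144, 0.2049, 0.0807]
ee_rot: [[0.85, -0.527, 0.004], [-0.527, -0.85, 0.004], [0.001, -0.005, -1.0]]
wrist_force: [0.3, 1.7, -1.8]
gripper_width: 0.177
time_s: 4.75
tcp_pos: [0.5143, 0.2043, 0.0807]
ee_rot: [[0.849, -0.529, 0.003], [-0.529, -0.849, 0.002], [0.001, -0.004, -1.0]]
wrist_force: [0.4, -3.1, -0.2]
gripper_width: 0.186
t 4.75 tcp [0.5143 0.2043 0.0807] yaw -31.92 F [ 0.42   -3.0941 -0.185 ] w 0.186
shift [-0.001   0.0001 -0.0002] turn [-0.0012 -0.0005  0.0004] | dist mm 0.29841241383531486 deg 0.24805258383236853
```

View pics/scene5c.png

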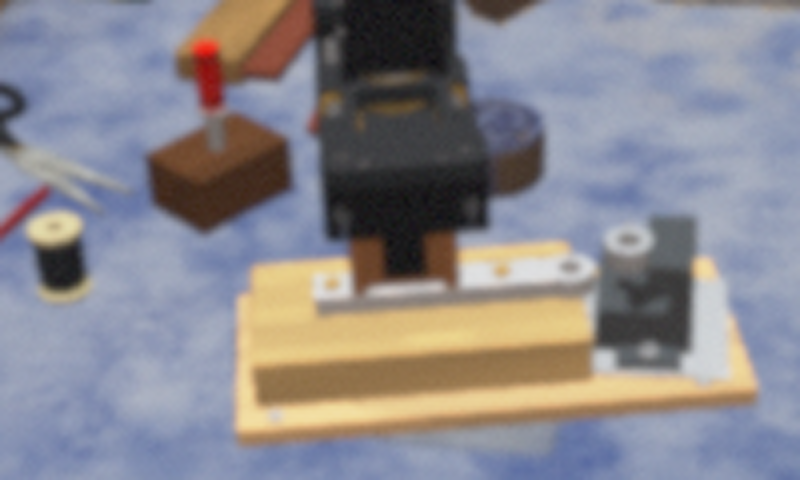

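View pics/top5c.png

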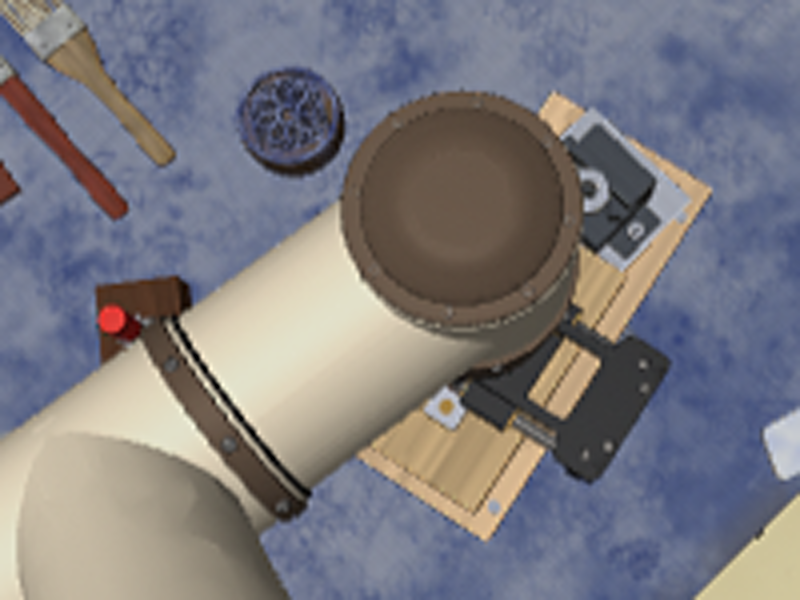

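```bash
python3 -c "
from h import *
S=lambda u,v,z: ray('scene',sc(u,v),z)[:2]
e=S(571,267,.052);t=S(334,284,.052);m=S(502,271,.052);k=S(630,239,.0665)
print(e,t,m,k)
for a in (t,m): print(np.degrees(np.arctan2(*(e-a)[::-1])))
s=r.sense();p=s['tcp_pos'][:2];x=s['ee_rot'][:2,0]
d=np.load('jig.npz')['R'][:,0]; n=np.array([-d[1],d[0]])
print('ring rel eye along/perp mm',(k-e)@d*1e3,(k-e)@n*1e3, 'eye rel tcp', (e-p)@d*1e3,(e-p)@n*1e3,s['wrist_force'])
"
```

```text
[0.5865 0.1593] [0.4837 0.2247] [0.5569 0.1792] [0.6122 0.1432]
-32.47998484907796
-33.87564193527387
ring rel eye along/perp mm 30.40402727594981 -0.0599630206882491 eye rel tcp 85.108623770703 0.06352878524495595 [ 0.6179 -2.9621  0.1889]
```

```bash
python3 -m creep '[[0,0.012,0,0,0,0,0],[0,0.024,0,0,0,0,0],[0,0.036,0,0,0,0,0],[0,0.048,0,0,0,0,0],[0,0.06,0,0,0,0,0]]';python3 -m creep '[[0,0.005,0,0,0,0,0],[0,0.01,0,0,0,0,0]]'; python3 -c "
from h import *
s=r.sense();print(s['ee_rot'].T@s['wrist_force'],s['moment'])
go([.5140,.2044,.0808],-32)
"
```

```text
time_s: 5.27
tcp_pos: [0.5299, 0.1951, 0.0808]
ee_rot: [[0.849, -0.528, 0.003], [-0.528, -0.849, 0.003], [0.001, -0.004, -1.0]]
wrist_force: [-2.7, 2.1, 1.0]
gripper_width: 0.182
time_s: 5.43
tcp_pos: [0.5326, 0.1935, 0.0807]
ee_rot: [[0.849, -0.529, 0.003], [-0.529, -0.849, 0.003], [0.001, -0.004, -1.0]]
wrist_force: [-3.2, 1.6, 0.7]
gripper_width: 0.179
[-3.5687  0.2968 -0.753 ] [ 0.6785  0.994  -0.0112]
t 5.43 tcp [0.5326 0.1935 0.0807] yaw -31.92 F [-3.1885  1.6327  0.7474] w 0.179
shift [-0.072   0.0019 -0.0004] turn [-0.0013 -0.0004  0.0005] | dist mm 21.62033098998158 deg 0.2640348975827358
```

```bash
python3 -m creep '[[0,0.004,0,0,0,0,0],[0,0.008,0,0,0,0,0],[0,0.012,0,0,0,0,0],[0,0.016,0,0,0,0,0]]';python3 -c "
from h import *
s=r.sense();print(s['ee_rot'].T@s['wrist_force'],s['moment'])
go([.5140,.2044,.0808],-32)
"
```

```text
time_s: 5.77
tcp_pos: [0.5368, 0.1909, 0.0808]
ee_rot: [[0.849, -0.529, 0.003], [-0.529, -0.849, 0.003], [0.001, -0.004, -1.0]]
wrist_force: [-2.4, 2.2, 2.2]
gripper_width: 0.18
[-3.2056 -0.5887 -2.1786] [0.7063 0.9314 0.0219]
t 5.77 tcp [0.5368 0.1909 0.0808] yaw -31.92 F [-2.417   2.188   2.1771] w 0.18
shift [-0.0883  0.002  -0.0003] turn [-0.0014 -0.0004  0.0005] | dist mm 26.49422460143239 deg 0.26826181323612847
```

```bash
python3 -m creep '[[0,0.003,0,0,0,0,0],[0,0.005,0,0,0,0,0]]';python3 -c "
from h import *
s=r.sense();print(s['ee_rot'].T@s['wrist_force'],s['moment'])
go([.5140,.2044,.0808],-32)
"
```

```text
time_s: 5.93
tcp_pos: [0.5381, 0.1901, 0.0807]
ee_rot: [[0.849, -0.529, 0.003], [-0.529, -0.849, 0.003], [0.001, -0.004, -1.0]]
wrist_force: [-3.3, 2.4, 1.1]
gripper_width: 0.181
[-4.0819 -0.3279 -1.1331] [0.7328 1.0009 0.0875]
t 5.93 tcp [0.5381 0.1901 0.0807] yaw -31.92 F [-3.2951  2.433   1.1295] w 0.181
shift [-0.0935  0.002  -0.0003] turn [-0.0013 -0.0004  0.0005] | dist mm 28.049863277159233 deg 0.26604593311854674
```

```bash
for i in 1; do python3 -m creep '[[0,0.002,0,0,0,0,0],[0,0.004,0,0,0,0,0]]'|grep force; done; python3 -c "
from h import *
s=r.sense();print(s['ee_rot'].T@s['wrist_force'],s['moment'])
go([.5140,.2044,.0808],-32)
"
```

```text
wrist_force: [-3.5, 2.2, 0.9]
[-4.1908 -0.0302 -0.9458] [0.6646 0.9676 0.0098]
t 6.1 tcp [0.5392 0.1894 0.0807] yaw -31.92 F [-3.5444  2.2384  0.9409] w 0.181
shift [-0.0977  0.0018 -0.0003] turn [-0.0013 -0.0004  0.0005] | dist mm 29.30228981523554 deg 0.2625858684752544
```

```bash
python3 -m creep '[[0,0.002,0,0,0,0,0],[0,0.003,0,0,0,0,0]]'|grep force;  python3 -c "
from h import *
s=r.sense();print(s['ee_rot'].T@s['wrist_force'],s['moment'])
go([.5140,.2044,.0808],-32)
"
```

```text
wrist_force: [-2.9, 2.1, 1.0]
[-3.5331 -0.2642 -1.0051] [0.6707 0.9795 0.037 ]
t 6.27 tcp [0.54   0.1889 0.0807] yaw -31.91 F [-2.8625  2.0892  1.002 ] w 0.178
shift [-0.1008  0.0018 -0.0004] turn [-0.0013 -0.0004  0.0005] | dist mm 30.233304648893828 deg 0.2606431814569516
```

```bash
python3 -m creep '[[0,0.002,0,0,0,0,0],[0,0.003,0,0,0,0,0]]'|grep force;  python3 -c "
from h import *
s=r.sense();print(s['ee_rot'].T@s['wrist_force'],s['moment'])
go([.5140,.2044,.0808],-32)
"
```

```text
wrist_force: [-5.9, 4.6, 2.7]
[-7.4621 -0.7465 -2.7265] [1.4047 1.8971 0.0309]
t 6.43 tcp [0.5402 0.1887 0.0807] yaw -31.93 F [-5.9446  4.5706  2.7287] w 0.18
shift [-0.1016  0.0018 -0.0002] turn [-0.0013 -0.      0.0004] | dist mm 30.491050837147725 deg 0.24033908836541734
```

```bash
python3 -m creep '[[0,0.002,0,0,0,0,0],[0,0.003,0,0,0,0,0]]'|grep force;  python3 -c "
from h import *
s=r.sense();print(s['ee_rot'].T@s['wrist_force'],s['moment'])
go([.5140,.2044,.0808],-32)
"
```

```text
wrist_force: [-6.8, 5.4, 3.6]
[-8.6074 -1.0445 -3.5385] [1.5301 2.0239 0.0885]
t 6.6 tcp [0.5402 0.1887 0.0807] yaw -31.93 F [-6.7563  5.425   3.5525] w 0.182
shift [-0.1018  0.0017 -0.0001] turn [-0.0012  0.0004  0.0004] | dist mm 30.54309503439737 deg 0.23581060718650476
```

```bash
python3 -m creep '[[0,0.003,0,0,0,0,0],[0,0.005,0,0,0,0,0],[0,0.005,0,0,0,0,0]]'|grep force;  python3 -c "
from h import *
s=r.sense();print(s['ee_rot'].T@s['wrist_force'],s['moment'])
go([.5140,.2044,.0808],-32)
im=r.capture('scene')
o=im[170:250,280:400]
cv2.imwrite('pics/scene6c.png',cv2.resize(o,None,fx=6,fy=6,interpolation=cv2.INTER_CUBIC))
im=r.capture('top');o=im[130:280,250:400]
cv2.imwrite('pics/top6c.png',cv2.resize(o,None,fx=4,fy=4,interpolation=cv2.INTER_CUBIC))
"
```

```text
wrist_force: [-7.9, 6.0, 3.4]
[-9.9238 -0.909  -3.3629] [1.6829 2.2552 0.1276]
t 6.85 tcp [0.5403 0.1886 0.0808] yaw -31.92 F [-7.9397  6.0034  3.3967] w 0.181
shift [-0.1022  0.0016  0.0002] turn [-0.001   0.001   0.0005] | dist mm 30.669978297699604 deg 0.26944221866685103
```

View pics/scene6c.png

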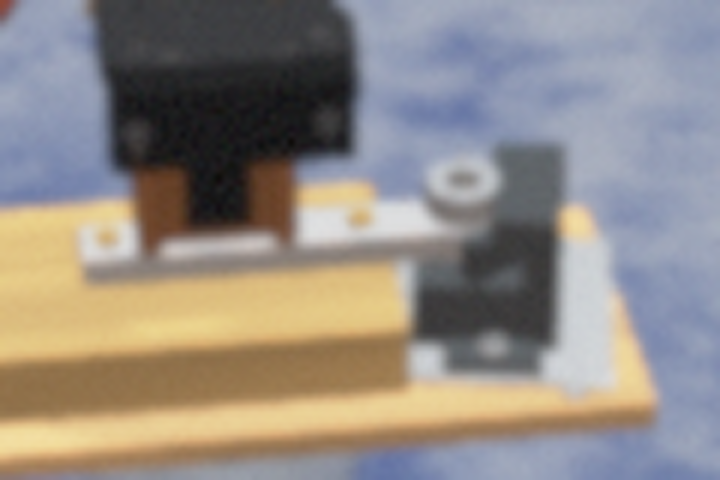

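View pics/top6c.png

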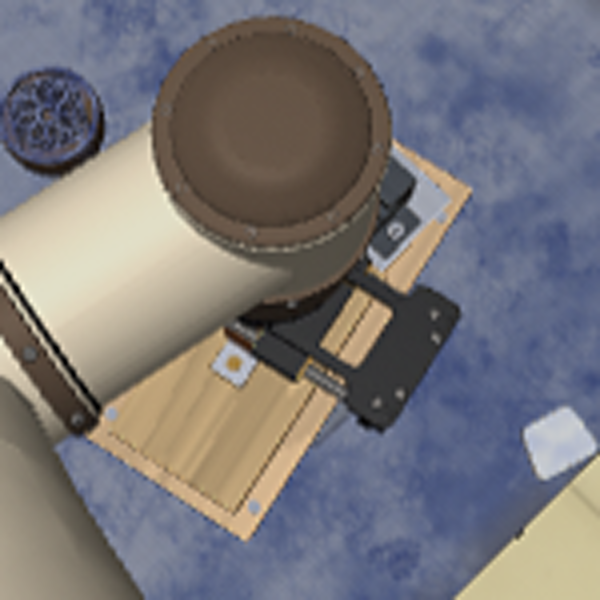

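```bash
python3 -m creep '[[0,0,0,0,0,0,0],[0.3,0,0,0,0,0,0],[1,0,0,0,0,0,0],[1,0,0,0,0,0,0],[1,0,0,0,0,0,0]]';python3 -c "
from h import *
go([.5403,.1886,.18],-32)"
```

```text
time_s: 7.37
tcp_pos: [0.5408, 0.1884, 0.0809]
ee_rot: [[0.849, -0.529, -0.0], [-0.529, -0.849, 0.004], [-0.002, -0.004, -1.0]]
wrist_force: [0.1, -0.3, -1.3]
gripper_width: 0.398
t 7.37 tcp [0.5408 0.1884 0.0809] yaw -31.93 F [ 0.1274 -0.3421 -1.3208] w 0.398
shift [-0.0026 -0.001  -0.3305] turn [-0.0011  0.0008  0.0004] | dist mm 99.14646448265894 deg 0.25756452570228244
```

```bash
python3 -m creep '[[1,0,0,0,0,0,0],[1,0,0,0,0,0,0],[1,0,0,0,0,0,0],[1,0,0,-0.05,0,0,0],[1,0,0,-0.12,0,0,0]]';python3 -m creep '[[0.6,0,0,-0.13,0,0,0],[0.6,0,0,-0.25,0,0,0]]';python3 -c "
from h import *
go([.52,.41,.22],-32)
print(r.sense()['joints'])"
```

```text
time_s: 7.78
tcp_pos: [0.5395, 0.1874, 0.1152]
ee_rot: [[0.848, -0.529, -0.005], [-0.529, -0.848, 0.002], [-0.005, 0.001, -1.0]]
wrist_force: [0.6, -0.3, 0.0]
gripper_width: 0.778
time_s: 7.95
tcp_pos: [0.5392, 0.1867, 0.1906]
ee_rot: [[0.848, -0.529, -0.007], [-0.529, -0.848, -0.0], [-0.006, 0.004, -1.0]]
wrist_force: [0.3, 0.8, 0.6]
gripper_width: 0.774
t 7.95 tcp [0.5392 0.1867 0.1906] yaw -31.95 F [0.3389 0.8172 0.5639] w 0.774
shift [-0.4487 -0.5974 -0.0976] turn [0.0013 0.0019 0.0003] | dist mm 226.04039576026142 deg 0.411132383380593
[ 35.2447  19.2467 -11.1165  -0.2598 -59.9778  22.9338]
```

```bash
python3 -m creep '[[0.6,-0.15,-0.2,-0.03,0,0,0],[0.6,-0.3,-0.4,-0.03,0,0,0],[0.6,-0.445,-0.594,0.03,0,0,0],[0.6,-0.445,-0.594,0.03,0,0,0],[0.6,-0.445,-0.594,0.03,0,0,0]]';python3 -m creep '[[0.6,-0.06,-0.08,0.01,0,0,0],[0.6,-0.06,-0.08,0.01,0,0,0]]';python3 -c "
from h import *
go([.5225,.409,.16],-32)"
```

```text
time_s: 8.37
tcp_pos: [0.521, 0.3954, 0.1836]
ee_rot: [[0.848, -0.529, -0.007], [-0.529, -0.848, 0.0], [-0.006, 0.003, -1.0]]
wrist_force: [1.2, -0.4, -0.1]
gripper_width: 0.607
time_s: 8.53
tcp_pos: [0.5172, 0.4306, 0.1788]
ee_rot: [[0.851, -0.525, -0.007], [-0.525, -0.851, 0.001], [-0.006, 0.003, -1.0]]
wrist_force: [-0.3, -0.6, -0.5]
gripper_width: 0.601
t 8.53 tcp [0.5172 0.4306 0.1788] yaw -31.67 F [-0.3469 -0.5843 -0.4753] w 0.601
shift [0.0532 0.052  0.0626] turn [0.0009 0.0019 0.0019] | dist mm 29.164289881336675 deg 0.5081725978956317
```

```bash
python3 -m creep '[[0.6,0.053,0.052,0.03,0.001,0.002,0.002],[0.6,0.053,0.052,0.062,0.001,0.002,0.002],[0.6,0.053,0.052,0.062,0.001,0.002,0.002]]';python3 -c "
from h import *
go([.5225,.409,.084],-32)
for c in ('top','scene'):
    im=r.capture(c)
    cv2.imwrite(f'pics/{c}7.png',im)
    o=im[120:270,190:390] if c=='top' else im[140:260,200:400]
    cv2.imwrite(f'pics/{c}7c.png',cv2.resize(o,None,fx=4,fy=4,interpolation=cv2.INTER_CUBIC))
"
```

```text
time_s: 8.78
tcp_pos: [0.5214, 0.4074, 0.1576]
ee_rot: [[0.847, -0.531, -0.004], [-0.531, -0.847, -0.003], [-0.001, 0.005, -1.0]]
wrist_force: [-0.2, 0.1, 0.1]
gripper_width: 0.601
t 8.78 tcp [0.5214 0.4074 0.1576] yaw -32.1 F [-0.1888  0.1143  0.1011] w 0.601
shift [ 0.0006 -0.0077  0.2452] turn [ 0.0015  0.0004 -0.0006] | dist mm 73.60070844835458 deg 0.29139609526675775
```

View pics/scene7c.png

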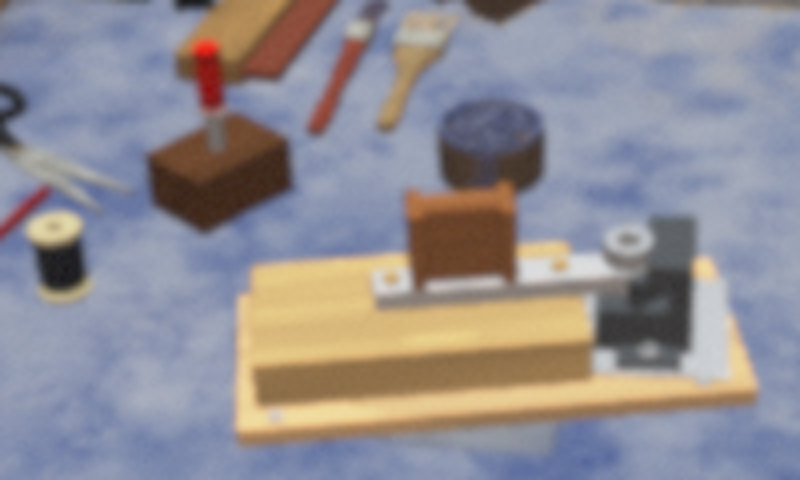

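View pics/top7c.png

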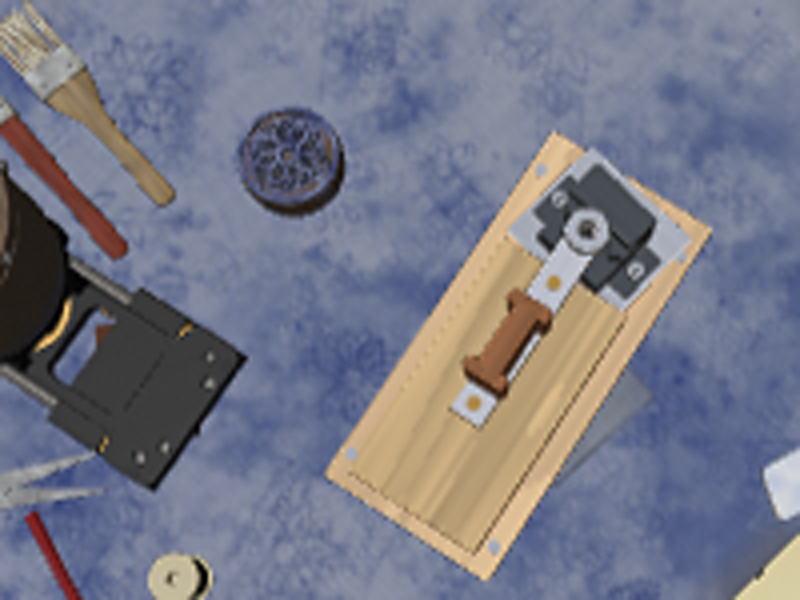

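```bash
python3 -c "
from h import *
print(proj('scene',[[.5214,.4074,.14],[.5225,.409,.102],[.5225,.409,.04]]))
im=cv2.imread('pics/scene7.png')[60:210,180:330]
cv2.imwrite('pics/scene7d.png',cv2.resize(im,None,fx=4,fy=4))
# jig-axis check of bar straightness from top: seated
tq=lambda u,v:np.array([190+(u+.5)/4-.5,120+(v+.5)/4-.5])
t=ray('top',tq(474,404),.052);m=ray('top',tq(554,283),.052);k=ray('top',tq(587,231),.0665)
print(t,m,k,np.degrees(np.arctan2(*(m-t)[1::-1])),np.degrees(np.arctan2(*(k-t)[1::-1])), np.linalg.norm((k-t)[:2]))
"
```

```text
[[248.9838 136.7082]
 [250.8584 151.4859]
 [253.6669 174.9752]]
[0.5072 0.2089 0.052 ] [0.5809 0.1626 0.052 ] [0.6096 0.1438 0.0665] -32.10692484531191 -32.42529387514898 0.12131653341310984
```

View pics/scene7d.png

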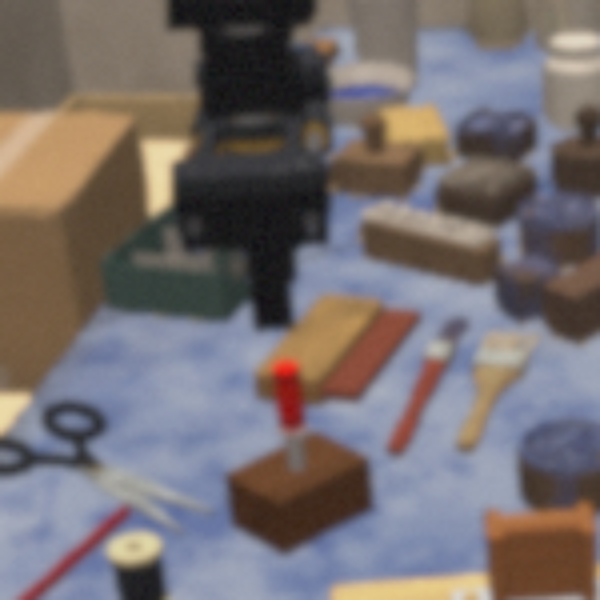

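```bash
python3 -m creep '[[0.6,0,-0.007,0.08,0.001,0,0],[0.6,0,-0.007,0.16,0.001,0,0],[0.6,0,-0.007,0.22,0.001,0,0],[0.6,0,-0.007,0.245,0.001,0,0],[0.4,0,-0.007,0.245,0.001,0,0]]';python3 -c "
from h import *
go([.5225,.409,.084],-32)
S=lambda u,v,z: ray('scene',sc(u,v),z)[:2]
a,b=S(391,279,.052),S(630,239,.0665);print(a,b,np.linalg.norm(a-b))
im=r.capture('scene')[120:220,180:330]
cv2.imwrite('pics/scene8c.png',cv2.resize(im,None,fx=5,fy=5))
"
```

```text
time_s: 9.3
tcp_pos: [0.5232, 0.4095, 0.0848]
ee_rot: [[0.847, -0.531, -0.0], [-0.531, -0.847, -0.0], [-0.0, 0.001, -1.0]]
wrist_force: [0.2, -0.9, 0.2]
gripper_width: 0.572
t 9.3 tcp [0.5232 0.4095 0.0848] yaw -32.07 F [ 0.2261 -0.8673  0.1663] w 0.572
shift [-0.0011  0.0028  0.0028] turn [ 0.0002  0.     -0.0004] | dist mm 1.2298274481520648 deg 0.08494451879914248
[0.5087 0.2098] [0.6122 0.1432] 0.12306510482215041
```

View pics/scene8c.png

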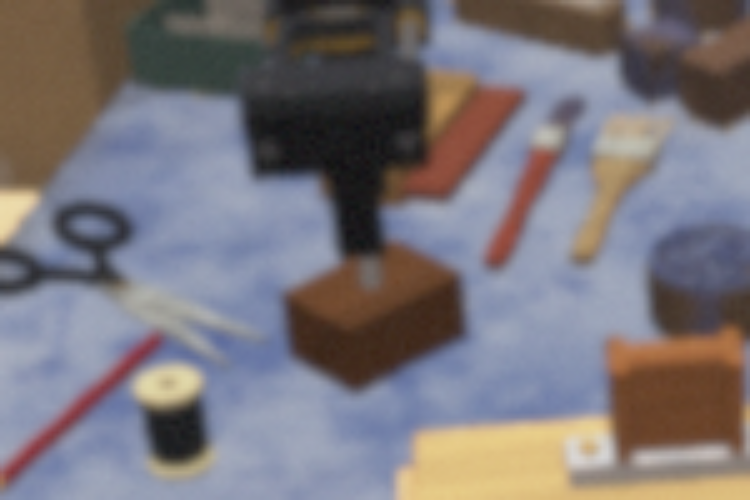

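```bash
python3 -m creep '[[0,0,0.002,0.001,0,0,0],[0,0,0.002,0.001,0,0,0],[0,0,0.002,0.001,0,0,0],[0,0,0.002,0.001,0,0,0],[0,0,0.002,0.001,0,0,0]]';python3 -m creep '[[0,0,0,0,0,0,0],[0,0,0,0,0,0,0]]';python3 -c "
from h import *
s=r.sense();print(s['ee_rot'].T@s['wrist_force'],s['moment'])
go([.5225,.409,.084],-32)"
```

```text
time_s: 9.77
tcp_pos: [0.5238, 0.41, 0.087]
ee_rot: [[0.848, -0.531, 0.003], [-0.531, -0.848, 0.002], [0.001, -0.003, -1.0]]
wrist_force: [0.5, 0.1, -0.4]
gripper_width: 0.184
time_s: 9.93
tcp_pos: [0.5238, 0.41, 0.0871]
ee_rot: [[0.848, -0.531, 0.003], [-0.531, -0.848, 0.003], [0.001, -0.004, -1.0]]
wrist_force: [0.3, 0.3, -0.9]
gripper_width: 0.175
[ 0.1052 -0.46    0.9145] [-0.029   0.0309  0.0017]
t 9.93 tcp [0.5238 0.41   0.0871] yaw -32.05 F [ 0.3356  0.3365 -0.9127] w 0.175
shift [-0.002   0.0053  0.0103] turn [-0.0012 -0.0003 -0.0003] | dist mm 3.5267534341002342 deg 0.21919701492368784
```

```bash
python3 -m creep '[[0,0,0,-0.05,0,0,0],[0,0,0,-0.12,0,0,0],[0,0,0,-0.2,0,0,0],[0,0,0,-0.28,0,0,0],[0,0,0,-0.36,0,0,0]]';python3 -c "
from h import *
s=r.sense();print(s['ee_rot'].T@s['wrist_force'],s['moment'])
go([.6125,.1436,.19],-32)
for c in ('top','scene'):
    im=r.capture(c);cv2.imwrite(f'pics/{c}9.png',im)
im=im[60:210,180:330]
cv2.imwrite('pics/scene9c.png',cv2.resize(im,None,fx=4,fy=4))
"
```

```text
time_s: 10.35
tcp_pos: [0.5233, 0.4095, 0.1959]
ee_rot: [[0.848, -0.531, 0.002], [-0.531, -0.848, 0.002], [0.001, -0.003, -1.0]]
wrist_force: [-0.1, 0.8, -0.9]
gripper_width: 0.17
[-0.4713 -0.6469  0.8902] [ 0.1277 -0.0511 -0.0153]
t 10.35 tcp [0.5233 0.4095 0.1959] yaw -32.05 F [-0.0543  0.8002 -0.8886] w 0.17
shift [0.7223 0.5937 0.0183] turn [-0.0009 -0.0002 -0.0003] | dist mm 280.53274471458786 deg 0.17386078723237555
```

View pics/scene9c.png

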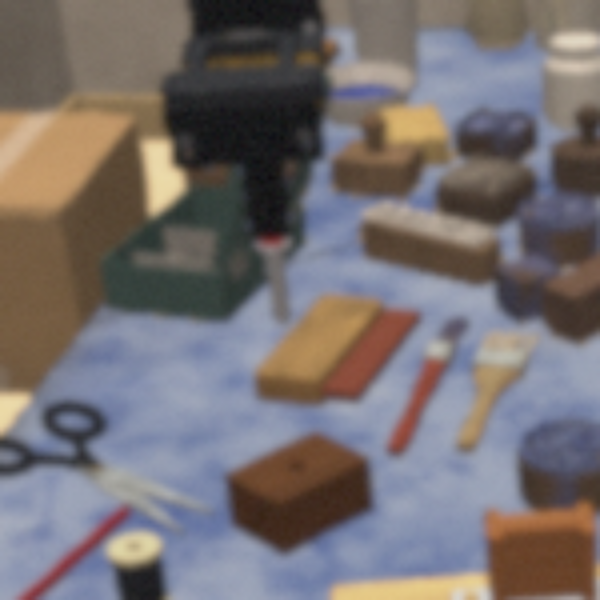

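```bash
python3 -c "
from h import *
def cr(p): return (p-[180,60])*4+1.5
print(cr(proj('scene',[[.5233,.4095,.1208],[.5233,.4095,.167],[.5233,.4095,.13]])))
"
```

```text
[[282.1589 337.0523]
 [273.1619 261.6273]
 [280.4017 322.3217]]
```

```bash
python3 -c "
from h import *
s=r.sense();print(s['tcp_pos'],s['time_s'])
im=r.capture('scene')
print(r.sense()['tcp_pos'])
o=r.outline_of('scene','pin')
for k in o[:2]:
    ys,xs=np.nonzero(k['pixels']);print(k['score'],xs.min(),xs.max(),ys.min(),ys.max())
c=im[105:155,220:280]
cv2.imwrite('pics/scene10c.png',cv2.resize(c,None,fx=10,fy=10,interpolation=cv2.INTER_CUBIC))
p=s['tcp_pos']
print((proj('scene',[p-[0,0,.0751],p-[0,0,.0291]])-[220,105])*10+4.5)
"
```

```text
[0.5255 0.4114 0.2004] 10.45
[0.5242 0.4106 0.1975]
[[308.0677 369.7656]
 [285.7202 181.4487]]
```

View pics/scene10c.png

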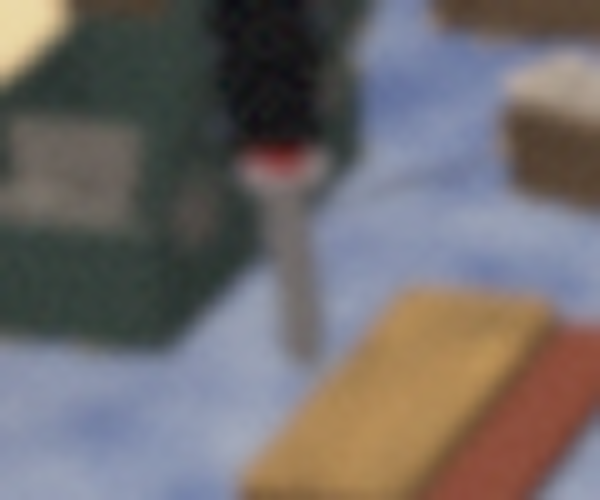

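```bash
python3 -m creep '[[0,0.12,0.1,0,0,0,0],[0,0.24,0.2,0,0,0,0],[0,0.36,0.3,0.01,0,0,0],[0,0.48,0.4,0.015,0,0,0],[0,0.56,0.46,0.018,0,0,0]]';python3 -c "
from h import *
go([.6125,.1436,.19],-32)
"
```

```text
time_s: 10.97
tcp_pos: [0.5884, 0.21, 0.1874]
ee_rot: [[0.848, -0.53, -0.001], [-0.53, -0.848, 0.002], [-0.002, -0.001, -1.0]]
wrist_force: [1.3, -0.2, -1.6]
gripper_width: 0.173
t 10.97 tcp [0.5884 0.21   0.1874] yaw -32.04 F [ 1.3019 -0.2179 -1.6148] w 0.173
shift [ 0.1856  0.145  -0.0091] turn [-0.0003  0.0006 -0.0002] | dist mm 70.70438636989627 deg 0.13266470197133945
```

```bash
python3 -m creep '[[0,0.08,0.06,0,0,0,0],[0,0.14,0.11,0,0,0,0],[0,0.175,0.137,0.02,0,0,0],[0,0.186,0.145,0.04,0,0,0],[0,0.186,0.145,0.06,0,0,0]]';python3 -m creep '[[0,0,0,0,0,0,0],[0,0,0,0,0,0,0],[0,0,0,0,0,0,0],[0,0,0,0,0,0,0]]';python3 -c "
from h import *
s=r.sense();p=s['tcp_pos'];print(s['wrist_force'],s['moment'])
go([.6125,.1436,.165],-32)
im=r.capture('scene')
c=im[150:210,330:390]
cv2.imwrite('pics/scene11c.png',cv2.resize(c,None,fx=10,fy=10,interpolation=cv2.INTER_CUBIC))
f=lambda X:(proj('scene',X)-[330,150])*10+4.5
print(f([p-[0,0,.0751],p-[0,0,.0291],[p[0],p[1],.0665],[.6125,.1436,.0665]]))
im=r.capture('top')
c=im[130:230,280:380]
cv2.imwrite('pics/top11c.png',cv2.resize(c,None,fx=6,fy=6,interpolation=cv2.INTER_CUBIC))
"
```

```text
time_s: 11.38
tcp_pos: [0.6121, 0.143, 0.1673]
ee_rot: [[0.847, -0.532, -0.003], [-0.532, -0.847, 0.001], [-0.004, 0.001, -1.0]]
wrist_force: [0.5, -0.8, -0.4]
gripper_width: 0.169
time_s: 11.72
tcp_pos: [0.612, 0.1442, 0.1675]
ee_rot: [[0.848, -0.53, -0.003], [-0.53, -0.848, 0.002], [-0.003, 0.0, -1.0]]
wrist_force: [-0.6, 0.6, -0.1]
gripper_width: 0.171
[-0.6134  0.5779 -0.1332] [ 0.0187 -0.0094  0.0627]
t 11.72 tcp [0.612  0.1442 0.1675] yaw -32.02 F [-0.6134  0.5779 -0.1332] w 0.171
shift [0.0024 0.0009 0.0084] turn [ 0.0001  0.001  -0.0001] | dist mm 2.6205635721511213 deg 0.186128555085528
[[274.0522 388.6152]
 [278.1861 189.0006]
 [271.8198 496.4128]
 [275.4265 496.8629]]
```

View pics/scene11c.png

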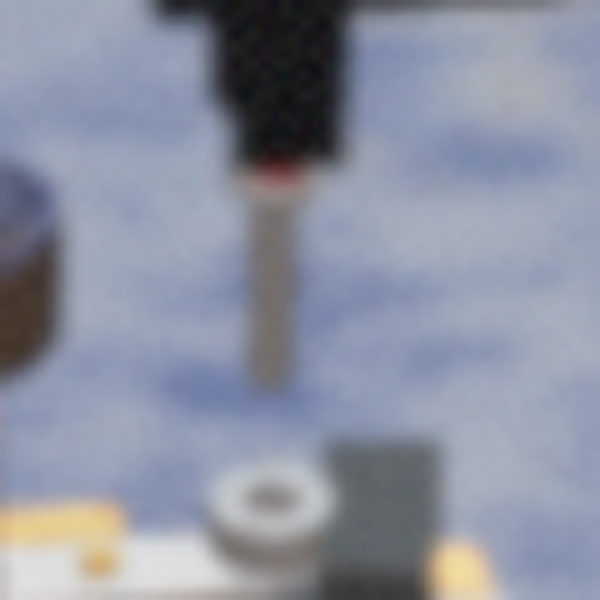

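View pics/top11c.png

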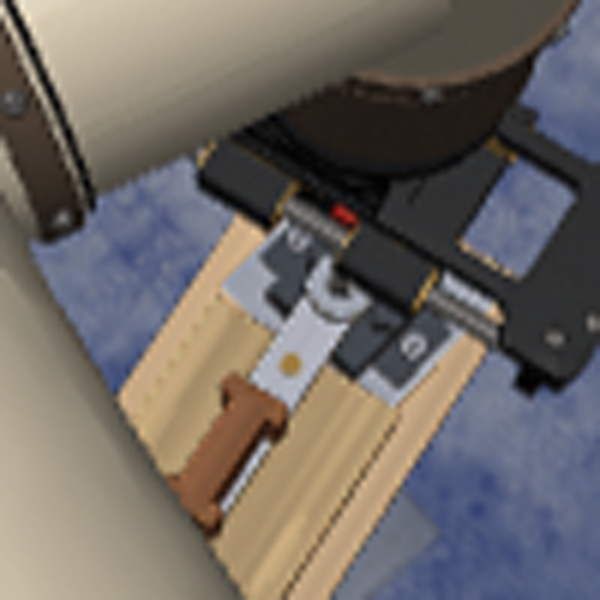

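```bash
python3 -m creep '[[0,0.002,0.001,0.015,0,0,0],[0,0.002,0.001,0.03,0,0.001,0],[0,0.002,0.001,0.045,0,0.001,0],[0,0.002,0.001,0.06,0,0.001,0],[0,0.002,0.001,0.067,0,0.001,0]]';python3 -m creep '[[0,0,0,0,0,0,0],[0,0,0,0,0,0,0],[0,0,0,0,0,0,0]]';python3 -c "
from h import *
s=r.sense();p=s['tcp_pos'];print(s['wrist_force'],s['moment'],'tip',p[2]-.0751)
go([.6125,.1436,.165],-32)
im=r.capture('scene')
c=im[150:210,330:390]
cv2.imwrite('pics/scene12c.png',cv2.resize(c,None,fx=10,fy=10,interpolation=cv2.INTER_CUBIC))
im=r.capture('top')
c=im[150:210,310:370]
cv2.imwrite('pics/top12c.png',cv2.resize(c,None,fx=10,fy=10,interpolation=cv2.INTER_CUBIC))
"
```

```text
time_s: 12.23
tcp_pos: [0.6119, 0.1431, 0.1464]
ee_rot: [[0.847, -0.531, -0.002], [-0.531, -0.847, -0.001], [-0.001, 0.001, -1.0]]
wrist_force: [0.5, -1.1, -1.0]
gripper_width: 0.175
time_s: 12.48
tcp_pos: [0.612, 0.143, 0.1465]
ee_rot: [[0.847, -0.531, -0.001], [-0.531, -0.847, -0.001], [-0.001, 0.001, -1.0]]
wrist_force: [-0.2, -0.4, 0.1]
gripper_width: 0.175
[-0.234  -0.4171  0.1265] [-0.0039 -0.0021 -0.0029] tip 0.0713695820813548
t 12.48 tcp [0.612  0.143  0.1465] yaw -32.07 F [-0.234  -0.4171  0.1265] w 0.175
shift [ 0.0003 -0.0024 -0.0618] turn [ 0.0004  0.0003 -0.0004] | dist mm 18.545395741562736 deg 0.11359555090506306
```

View pics/scene12c.png

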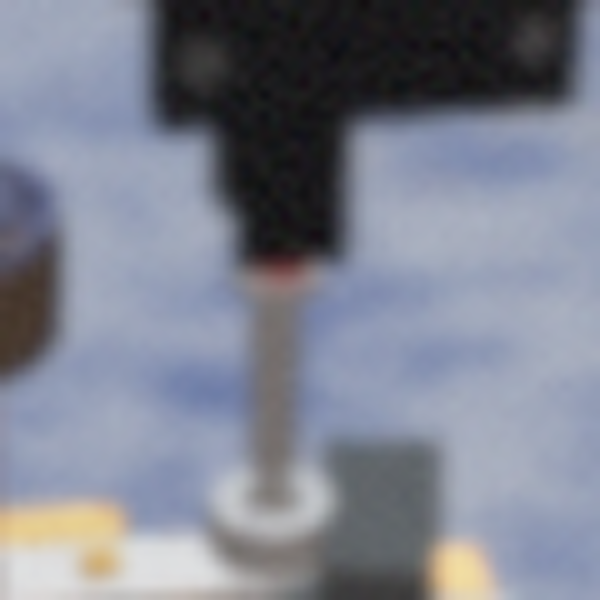

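View pics/top12c.png

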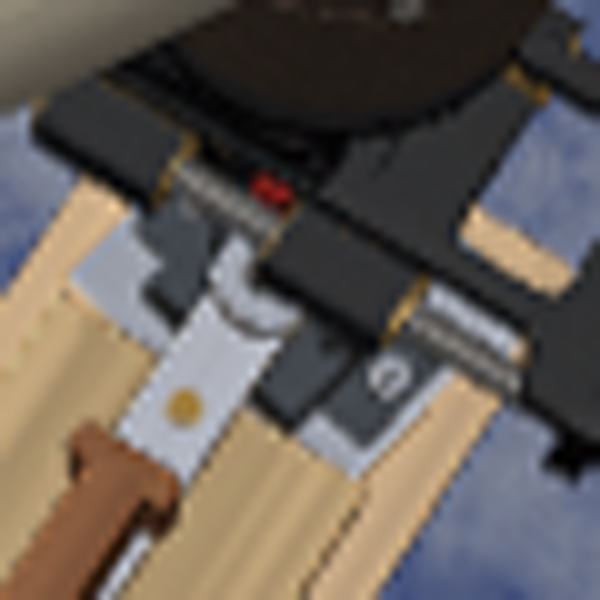

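```bash
python3 -m creep '[[0,0,0,0.008,0,0,0],[0,0,0,0.016,0,0,0],[0,0,0,0.024,0,0,0],[0,0,0,0.03,0,0,0]]';python3 -c "
from h import *
s=r.sense();p=s['tcp_pos'];print('tool F',s['ee_rot'].T@s['wrist_force'],s['moment'],'tip',p[2]-.0751,p)
"
```

```text
time_s: 12.92
tcp_pos: [0.6119, 0.1431, 0.1373]
ee_rot: [[0.847, -0.531, -0.002], [-0.531, -0.847, -0.001], [-0.001, 0.001, -1.0]]
wrist_force: [-0.3, 0.1, -0.9]
gripper_width: 0.173
tool F [-0.2998  0.0596  0.9136] [ 0.0356 -0.0281  0.0137] tip 0.0621509215285275 [0.6119 0.1431 0.1373]
```

```bash
python3 -m creep '[[0,0,0,0.008,0,0,0],[0,0,0,0.016,0,0,0],[0,0,0,0.024,0,0,0],[0,0,0,0.03,0,0,0]]' | grep -E "force|pos";python3 -c "
from h import *
s=r.sense();p=s['tcp_pos'];print('tool F',s['ee_rot'].T@s['wrist_force'],s['moment'],'tip',p[2]-.0751,p)
"
```

```text
tcp_pos: [0.6118, 0.143, 0.1278]
wrist_force: [0.1, -0.7, -0.2]
tool F [0.4527 0.5059 0.1971] [ 0.0228 -0.0204 -0.04  ] tip 0.05269249574815643 [0.6118 0.143  0.1278]
```

```bash
python3 -m creep '[[0,0,0,0.006,0,0,0],[0,0,0,0.012,0,0,0],[0,0,0,0.018,0,0,0]]' | grep -E "force|pos";python3 -c "
from h import *
s=r.sense();p=s['tcp_pos'];print('tool F',s['ee_rot'].T@s['wrist_force'],s['moment'],'tip',p[2]-.0751,p)
"
```

```text
tcp_pos: [0.6119, 0.1431, 0.1223]
wrist_force: [0.1, -0.2, -0.9]
tool F [0.2034 0.1455 0.9472] [ 0.1311 -0.0442  0.001 ] tip 0.04715087671189515 [0.6119 0.1431 0.1223]
```

```bash
python3 -m creep '[[0,0,0,0.006,0,0,0],[0,0,0,0.012,0,0,0],[0,0,0,0.018,0,0,0],[0,0,0,0.024,0,0,0]]' | grep -E "force|pos";python3 -c "
from h import *
s=r.sense();p=s['tcp_pos'];print('tool F',s['ee_rot'].T@s['wrist_force'],s['moment'],'tip',p[2]-.0751,p)
"
```

```text
tcp_pos: [0.612, 0.1432, 0.115]
wrist_force: [-0.5, 0.0, -1.2]
tool F [-0.3993  0.2412  1.1799] [ 0.14   -0.0506  0.0104] tip 0.03989892226230876 [0.612  0.1432 0.115 ]
```

```bash
python3 -m creep '[[0,0,0,0.006,0,0,0],[0,0,0,0.012,0,0,0],[0,0,0,0.018,0,0,0]]' | grep -E "force|pos";python3 -c "
from h import *
s=r.sense();p=s['tcp_pos'];print('tool F',s['ee_rot'].T@s['wrist_force'],s['moment'],'tip',p[2]-.0751,p)
"
```

```text
tcp_pos: [0.612, 0.1432, 0.1094]
wrist_force: [-0.1, 0.2, -0.2]
tool F [-0.1964 -0.1074  0.2463] [ 0.1186 -0.004   0.0176] tip 0.03433198175784015 [0.612  0.1432 0.1094]
```

Tip is in the lower bore with no contact force; now slowly to the plug.

```bash
python3 -m creep '[[0,0,0,0.005,0,0,0],[0,0,0,0.01,0,0,0],[0,0,0,0.015,0,0,0]]' | grep -E "force|pos";python3 -c "
from h import *
s=r.sense();p=s['tcp_pos'];print('tool F',s['ee_rot'].T@s['wrist_force'],s['moment'],'tip',p[2]-.0751,p)
"
```

```text
tcp_pos: [0.612, 0.1431, 0.1048]
wrist_force: [0.4, -0.0, 0.3]
tool F [ 0.3485 -0.162  -0.3258] [ 0.0771 -0.006   0.013 ] tip 0.02967006693248686 [0.612  0.1431 0.1048]
```

```bash
python3 -m creep '[[0,0,0,0.004,0,0,0],[0,0,0,0.008,0,0,0],[0,0,0,0.012,0,0,0]]' | grep -E "force|pos";python3 -c "
from h import *
s=r.sense();p=s['tcp_pos'];print('tool F',s['ee_rot'].T@s['wrist_force'],s['moment'],'tip',p[2]-.0751,p)
"
```

```text
tcp_pos: [0.6125, 0.1431, 0.1024]
wrist_force: [-0.4, 0.0, 6.3]
tool F [-0.3283  0.1879 -6.2751] [-0.0958  0.4567 -0.0431] tip 0.027290224842534183 [0.6125 0.1431 0.1024]
```

```bash
python3 -m creep '[[0,0,0,0.006,0,0,0],[0,0,0,0.01,0,0,0],[0,0,0,0.013,0,0,0]]' | grep -E "force|pos|wid";python3 -c "
from h import *
s=r.sense();p=s['tcp_pos'];print('tool F',s['ee_rot'].T@s['wrist_force'],s['moment'],'tip',p[2]-.0751,p)
"
```

```text
tcp_pos: [0.6126, 0.143, 0.0996]
wrist_force: [-2.9, 0.6, 5.7]
gripper_width: 0.174
tool F [-2.7584  1.0453 -5.6689] [-0.1114  0.6326  0.0289] tip 0.024518943133680207 [0.6126 0.143  0.0996]
```

```bash
python3 -m creep '[[0,0,0,0.006,0,0,0],[0,0,0,0.01,0,0,0],[0,0,0,0.013,0,0,0]]' | grep -E "force|pos|wid";python3 -c "
from h import *
s=r.sense();p=s['tcp_pos'];print('tool F',s['ee_rot'].T@s['wrist_force'],s['moment'],'tip',p[2]-.0751,p)
"
```

```text
tcp_pos: [0.6127, 0.143, 0.0969]
wrist_force: [-1.2, 1.3, 4.8]
gripper_width: 0.17
tool F [-1.7211 -0.4614 -4.8239] [-0.0165  0.6725 -0.0498] tip 0.02178997195436748 [0.6127 0.143  0.0969]
```

```bash
python3 -m creep '[[0,-0.001,0,0.004,0,0,0],[0,-0.001,0,0.007,0,0,0],[0,-0.001,0,0.009,0,0,0]]' | grep -E "force|pos|wid";python3 -c "
from h import *
s=r.sense();p=s['tcp_pos'];print('tool F',s['ee_rot'].T@s['wrist_force'],s['moment'],'tip',p[2]-.0751,p)
"
```

```text
tcp_pos: [0.6126, 0.143, 0.0954]
wrist_force: [-3.0, -1.0, 9.1]
gripper_width: 0.179
tool F [-2.0442  2.4151 -9.0827] [-0.0347  1.1004 -0.0256] tip 0.020329311966679905 [0.6126 0.143  0.0954]
```

```bash
python3 -m creep '[[0,-0.001,0,0.004,0,0,0],[0,-0.001,0,0.006,0,0,0],[0,-0.001,0,0.006,0,0,0]]' | grep -E "force|pos|wid";python3 -c "
from h import *
s=r.sense();p=s['tcp_pos'];print('tool F',s['ee_rot'].T@s['wrist_force'],s['moment'],'tip',p[2]-.0751,p)
im=r.capture('scene')
c=im[150:210,330:390]
cv2.imwrite('pics/scene13c.png',cv2.resize(c,None,fx=10,fy=10,interpolation=cv2.INTER_CUBIC))
"
```

```text
tcp_pos: [0.6126, 0.1431, 0.0954]
wrist_force: [-2.9, -1.1, 8.8]
gripper_width: 0.173
tool F [-1.8607  2.4139 -8.8297] [-0.2129  1.0335  0.0318] tip 0.02033807239401375 [0.6126 0.1431 0.0954]
```

View pics/scene13c.png

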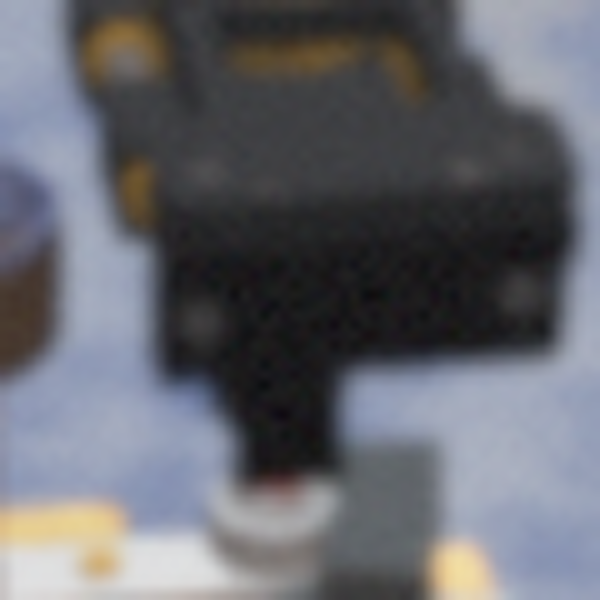

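```bash
python3 -m creep '[[0,-0.003,0.002,0.006,0,0,0],[0,-0.003,0.002,0.011,0,0,0],[0,-0.003,0.002,0.012,0,0,0]]' | grep -E "force|pos|wid";python3 -c "
from h import *
s=r.sense();p=s['tcp_pos'];print('tool F',s['ee_rot'].T@s['wrist_force'],s['moment'],'tip',p[2]-.0751,p)
"
```

```text
tcp_pos: [0.6124, 0.1431, 0.0953]
wrist_force: [-4.7, -0.4, 16.1]
gripper_width: 0.175
tool F [ -3.7045   2.7773 -16.1283] [-0.2415  1.5738  0.0195] tip 0.020180959240526306 [0.6124 0.1431 0.0953]
```

```bash
python3 -m creep '[[0,0,0,0,0,0,0],[0.3,0,0,0,0,0,0],[0.6,0,0,0,0,0,0],[0.6,0,0,0,0,0,0],[0.6,0,0,0,0,0,0]]'; python3 -m creep '[[0.6,0,0,0,0,0,0],[0.6,0,0,0,0,0,0],[0.6,0,0,-0.02,0,0,0],[0.6,0,0,-0.06,0,0,0],[0.6,0,0,-0.12,0,0,0]]';python3 -m creep '[[0.6,0,0,-0.1,0,0,0],[0.6,0,0,-0.2,0,0,0],[0.6,-0.12,0,-0.3,0,0,0],[0.6,-0.24,0,-0.3,0,0,0],[0.6,-0.36,0,-0.3,0,0,0]]'
python3 -c "
from h import *
for c in('scene','top'):
    im=r.capture(c);cv2.imwrite(f'pics/{c}14.png',im)
    o=im[150:250,280:400] if c=='scene' else im[130:230,280:380]
    cv2.imwrite(f'pics/{c}14c.png',cv2.resize(o,None,fx=6,fy=6,interpolation=cv2.INTER_CUBIC))
"
```

```text
time_s: 16.3
tcp_pos: [0.6123, 0.1429, 0.0946]
ee_rot: [[0.849, -0.528, 0.005], [-0.528, -0.849, -0.002], [0.005, -0.001, -1.0]]
wrist_force: [-0.0, -0.3, -0.1]
gripper_width: 0.394
time_s: 16.72
tcp_pos: [0.6111, 0.1426, 0.1296]
ee_rot: [[0.849, -0.528, 0.001], [-0.528, -0.849, -0.004], [0.003, 0.002, -1.0]]
wrist_force: [0.5, -0.4, 0.6]
gripper_width: 0.596
time_s: 17.13
tcp_pos: [0.5194, 0.2009, 0.2222]
ee_rot: [[0.848, -0.529, 0.006], [-0.529, -0.849, -0.0], [0.006, -0.003, -1.0]]
wrist_force: [-0.8, 0.8, 0.5]
gripper_width: 0.603
```

View pics/scene14c.png

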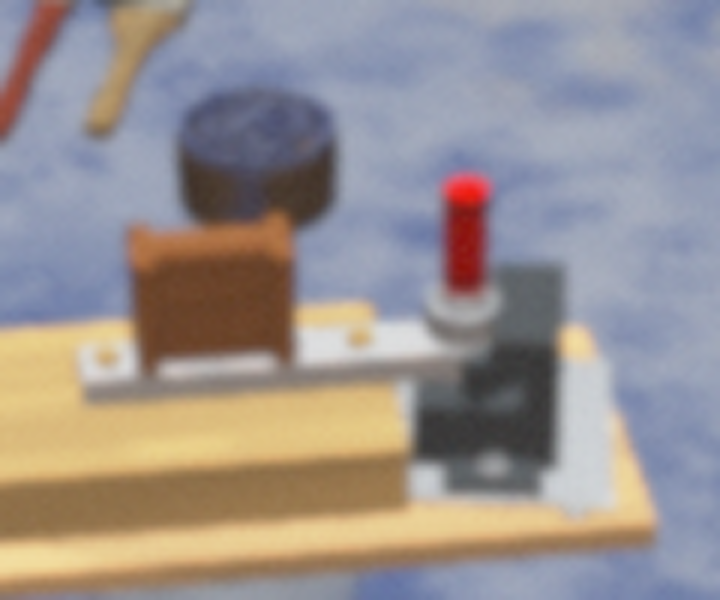

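View pics/top14c.png

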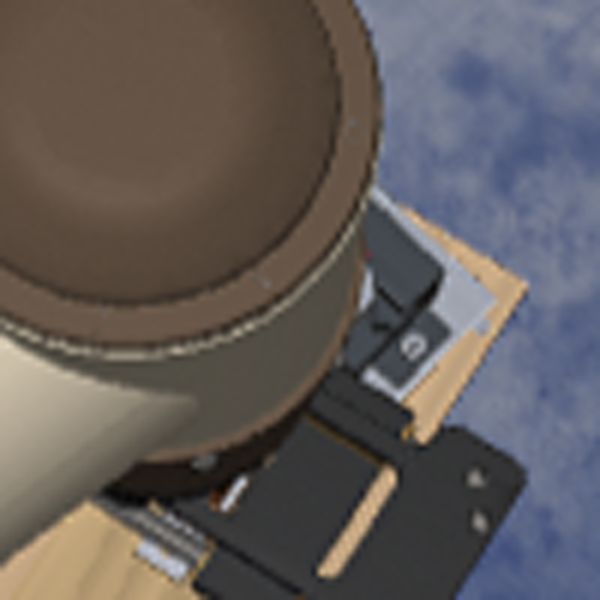

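```bash
python3 -m creep '[[0.6,0,-0.1,-0.1,0,0,0],[0.6,0,-0.2,-0.15,0,0,0],[0.6,0,-0.35,-0.15,0,0,0],[0.6,0,-0.5,-0.15,0,0,0],[0.6,0,-0.5,-0.15,0,0,0]]'|head -2
python3 -m creep '[[0.6,0,0,0,0,0,0],[0.6,0,0,0,0,0,0]]'|head -2
python3 -c "
from h import *
f=lambda X:(proj('scene',X)-[280,150])*6+2.5
print(f([[.612,.1434,.1105],[.612,.1434,.0665],[.612,.1434,.0705]]))
A=r.capture('scene');B=r.capture('top')
for c,im in(('scene',A),('top',B)):
    cv2.imwrite(f'pics/{c}15.png',im)
    d=cv2.absdiff(im,cv2.imread(f'pics/{c}0.png')).max(2)
    for n,z in (('spool',(.403,.382,.021)),('round',(.6647,.3267,.018)),('tiny',(.5621,-.0469,.017))):
        u,v=proj(c,[z])[0].astype(int);print(c,n,(u,v),d[v-18:v+19,u-18:u+19].mean().round(1) if 18<v<380 else '')
cv2.imwrite('pics/top15c.png',cv2.resize(B[120:280,190:390],None,fx=3.7,fy=3.7,interpolation=cv2.INTER_CUBIC))
print(r.sense()['time_s'])
"
```

```text
time_s: 17.65
tcp_pos: [0.5971, 0.3338, 0.2639]
time_s: 17.82
tcp_pos: [0.5972, 0.3339, 0.2624]
[[466.6797 187.6325]
 [464.3419 298.6757]
 [464.5495 288.8132]]
scene spool (np.int64(214), np.int64(204)) 2.2
scene round (np.int64(322), np.int64(176)) 17.1
scene tiny (np.int64(406), np.int64(277)) 2.2
top spool (np.int64(235), np.int64(264)) 4.5
top round (np.int64(263), np.int64(159)) 64.5
top tiny (np.int64(412), np.int64(202)) 3.9
17.9167
```

View pics/top15c.png

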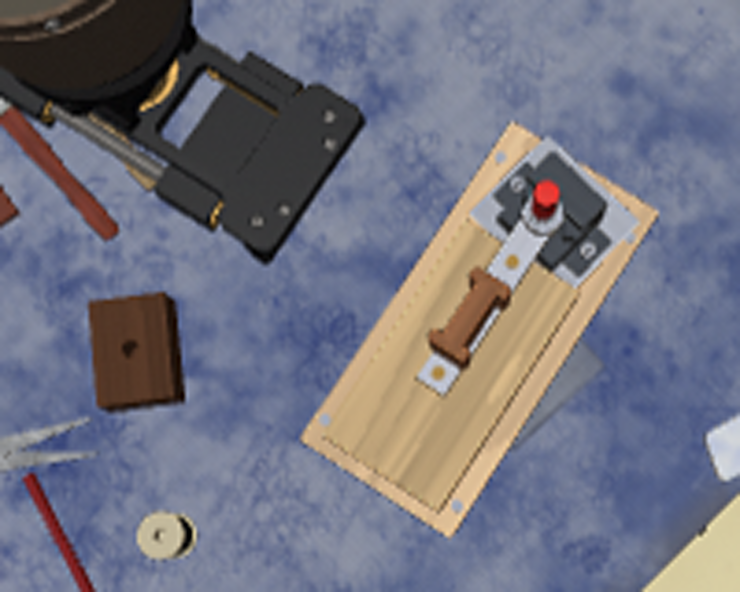

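View pics/scene15.png

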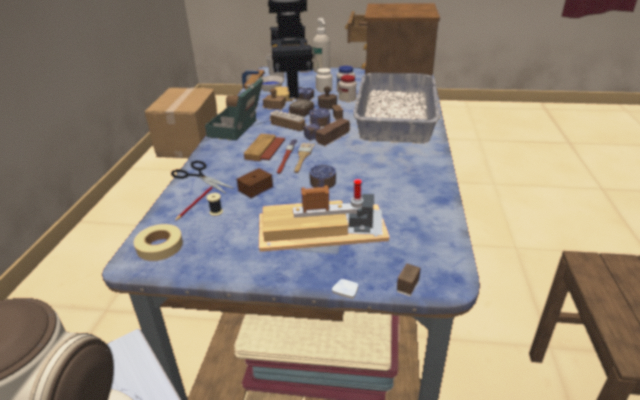

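```bash
python3 -c "
from h import *
print(r.sense()['wrist_force'],r.finish_job())"
```

```text
the job is handed in; nothing more can be done
[ 0.6647 -0.6209 -0.1824] None
```

I seated the register bar in the bracket and pushed the hinge pin home. Then I let go, moved the arm clear and handed the job in at about 18 s of the 67 s allowed.

- **Bar:** I gripped it by the handle, turned it about 18° in line with the bed and slid it about 30 mm. It stopped where the pictures put the bracket's bore. The push peaked at about 10 N, of which roughly 4 N was sliding friction, so the bracket took about 6 N.
- **Pin:** It passed through the upper knuckle and the bar's eye without touching, and met the plug at a tip height of about 27 mm. The plug resisted with about 5–6 N. The pin stopped at a tip height of about 20.2 mm, against the 20.5 mm given for home. I pressed to 16 N at most and it went no further.

**Last checks:**
- In the final side picture, the pin's top was within a pixel of where a fully seated pin should be. The pin is upright and the bar is straight and home.
- The thread spool and the small block match the first pictures. The arm hid the round block from the top camera, so I could only compare it by eye in the side view, where it looks unmoved.
- The pin recogniser missed the pin once while it was in the gripper, so I judged that position from the picture instead.
- With the arm clear, the wrist force read only noise, under 1 N.

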